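# Measure the heat sink's sockets and fit the matching board pillars

### The arm

A 6-joint arm with a two-finger parallel gripper is mounted at the origin on the work surface. World frame = base frame: x ahead of the robot, y to its left, z up, the work surface at z = 0. Lengths are in mm, angles in rad, forces in N, time in s.
With the tool pointing down it reaches from about 300 to 825 mm from the base axis. Payload 5.4 kg.
Tool frame: the origin (TCP) lies between the finger pads; the fingertips stand 19 mm ahead of it and the grasp point (between the pads) is the TCP; z points along the fingers, y is the line along which they close (so a half turn about z gives the same grasp; the last joint's range is limited). The gripper opens to 92 mm and grips with 3 to 60 N. Pads are 20 mm wide; open, the fingers measure 128 mm over their backs; the gripper's body (75 mm by 189 mm) begins 69 mm behind the grasp point.
Start: joints at [-1.559, 0.158, 1.597, -0, 1.386, -0.21], TCP at [126.469, -560.903, 233.601] pointing down, gripper open.
Joint ranges: [-2.91, 2.91], [-0.94, 2.29], [0.18, 2.7], [-1.29, 4.43], [0.17, 2.64], [-3, 3]. Speed limits (rad/s): [2.57, 2.57, 3.14, 3.14, 3.14, 3.14].

### API

Orientations are given as [roll, pitch, yaw] about the fixed x, y, z axes, in that order (R = Rz(yaw) Ry(pitch) Rx(roll)).
In Python, from bench import env, eyes gives the robot as it stands. The module is installed in compiled form; this text tells all that it offers.
- The arm moves only by the tool play_rows, never from a script. Its argument "series" is a list of rows, each a list of 7 numbers: the turn, a rotation vector about the tool's x, y, z in rad, then the shift along the tool's x, y, z in cm, then the finger opening in cm, from 0 to 9.19. A call has 1 to 20 rows; each row is the pose to reach, as a shift and turn from the pose commanded when the call began, along the tool's axes at that moment; what a row does not reach only later rows make up. A row lasts 1/8 s, in which the tool goes at most 62.5 mm and 10.7 degrees, less where a joint would pass 70% of its speed; a pose out of reach is approached as far as the arm can. A call with a gripper value outside its range is refused whole. The fingers move at their own pace and stop on an object; "newtons" is the grip in N (left out, the last holds). Time passes only in rows, so rows that repeat a pose let the fingers close. It gives the time, the measured TCP pose, the force, the opening and the grip force at its end, in the units of the state.
- env.observe(): the state, without advancing time (a new reading comes with each control period).
- eyes.grab_frame(name): name is "scene" or "top"; returns a dict with "image" (400x640x3 uint8, blue, green, red), "range_z" (400x640 float32, mm along the optical axis (not along the pixel's ray), 0 where there is no reading), "camera_matrix" (3x3 intrinsics, pixels), "extrinsics" (4x4, takes a point from camera to world coordinates). Camera axes: x right, y up, looking along -z (the intrinsics and any distortion apply to the point x, -y, -z); pixel columns grow to the right and rows downward; lengths in mm; the calibration is good to about 2 mm. A picture is of the moment at which its call begins.
- env.job_done(): hands the job in; it is judged then, once.
The state is a dict: "time_s": time; "qpos": joint angles; "qvel": joint speeds; "joint_efforts": joint torques, N m; "tcp_pos": TCP position; "tool_rot": TCP orientation; "contact_force": force on the tool from outside, world axes, zero at the start; "ft_torque": the same for the moment, N m; "grip_width": finger opening in mm; "grasp_force": force on a finger pad.
Only numpy, scipy, OpenCV 4.12 (cv2) and the standard library are available. Lean on these libraries where they do the work, as an engineer would, in place of code of your own. Each camera call takes 0.05 s, during which the arm holds its last target. There are 200 camera calls.

### The job

Get this heat sink ready for its circuit board: pull any red masking plugs out of the three sockets into the grey tray, and measure the sockets one after the other from left to right as the robot sees them (+y to -y), each time standing the tip of the depth rod on the socket's bottom, and put the rod back upright in its stand. Pull the parts drawer out to its stop and leave it open, and stand in each socket, right down on its bottom, the pillar whose top then comes 40 mm above the deck; the pillar left over stays standing in the drawer. Do not disturb the screwdriver, the reel or the loose circuit board.

Things in the scene. Friction and masses are not known exactly. Their poses are not given: they have to be found in the camera images.
- socket_1 (a point): centre of the mouth of the left of the three blind sockets in the heat sink's deck (socket_1 is the left, +y, one as the robot sees them; 85 mm from one to the next), on the deck plane, z up. Round hole with a thin brass rim, 17 mm diameter, vertical, flat-bottomed; 20, 32, 44 or 56 mm deep - which one is not known and changes from job to job; no two of the three are equally deep
- socket_2 (a point): centre of the mouth of the middle of the three blind sockets in the heat sink's deck (socket_1 is the left, +y, one as the robot sees them; 85 mm from one to the next), on the deck plane, z up. Round hole with a thin brass rim, 17 mm diameter, vertical, flat-bottomed; 20, 32, 44 or 56 mm deep - which one is not known and changes from job to job; no two of the three are equally deep
- socket_3 (a point): centre of the mouth of the right of the three blind sockets in the heat sink's deck (socket_1 is the left, +y, one as the robot sees them; 85 mm from one to the next), on the deck plane, z up. Round hole with a thin brass rim, 17 mm diameter, vertical, flat-bottomed; 20, 32, 44 or 56 mm deep - which one is not known and changes from job to job; no two of the three are equally deep
- heatsink: finned aluminium heat sink, fixed to the bench, 160 (x) x 280 (y) mm, its flat deck 75 mm above the bench; origin at the centre of its underside, its y axis along the row of sockets, which lies on its centre line (x = 0)
- plug_1: red plastic masking plug, loose, that closes the left socket (may be absent: then that socket is already open). Square grip head 26 x 26 x 30 mm over a 14 mm diameter, 14 mm long spigot that sits loosely in the socket; origin at the centre of the head's underside, z through the head (head from z = 0 to +30 mm, spigot from 0 to -14 mm), x and y square to the head's sides; 25 g
- plug_2: red plastic masking plug, loose, that closes the middle socket (may be absent: then that socket is already open). Square grip head 26 x 26 x 30 mm over a 14 mm diameter, 14 mm long spigot that sits loosely in the socket; origin at the centre of the head's underside, z through the head (head from z = 0 to +30 mm, spigot from 0 to -14 mm), x and y square to the head's sides; 25 g
- plug_3: red plastic masking plug, loose, that closes the right socket (may be absent: then that socket is already open). Square grip head 26 x 26 x 30 mm over a 14 mm diameter, 14 mm long spigot that sits loosely in the socket; origin at the centre of the head's underside, z through the head (head from z = 0 to +30 mm, spigot from 0 to -14 mm), x and y square to the head's sides; 25 g
- depth_rod: depth rod, 170 mm long: 10 mm diameter steel rod (120 mm, with dark 10 mm marks) under a black and green round handle of 24 mm diameter and 50 mm length; origin at the centre of its tip (lower end), z along the rod to the handle, the handle from z = 120 to 170 mm; about 120 g. It stands upright in the rod stand, its tip 10 mm above the bench
- stand_mouth (a point): centre of the mouth of the hole in the rod stand, a blue block of 60 x 60 mm, 70 mm high, fixed to the bench; the hole is vertical, 13.5 mm in diameter and 60 mm deep
- parts_drawer (a joint): the drawer of the blue parts cabinet: 0 shut, 0.13 m at its stop; slides along the cabinet's -x, towards the robot; drags with about 2.5 N, stays where it is left
- cabinet: blue steel parts cabinet, fixed to the bench, 300 (x, depth) x 280 (y, width) x 150 mm high, with one drawer; origin on the bench at the middle of its front edge, x pointing from the front to its back. A yellow multimeter lies on the rear half of its top, 40 mm high
- drawer_handle (a point): middle of the drawer's handle, a steel bar of 10 mm diameter and 100 mm length along the cabinet's y, 122 mm above the bench, 40 mm clear of the drawer's front; it moves with the drawer. The drawer's front panel reaches 136 mm above the bench, its low side walls 44 mm
- drawer_insert (a point): centre of the top face of the black insert in the drawer, 46 mm above the bench, 52 mm behind the cabinet's front when shut; its axes are the cabinet's. It has a row along y of four square holes of 16 mm, 62 mm apart (y = -93, -31, 31, 93 mm) and 20 mm deep, in which the pillars stand
- pillar_white: board pillar, 60 mm long over all: 14 mm diameter brass shank with a bevelled foot, and a white round plastic head of 24 mm diameter and 24 mm height at the top; origin at the centre of its foot, z up to the head; about 60 g. Stands in one of the holes of the drawer's insert, its foot 26 mm above the bench; fits a socket 20 mm deep
- pillar_yellow: board pillar, 72 mm long over all: 14 mm diameter brass shank with a bevelled foot, and a yellow round plastic head of 24 mm diameter and 24 mm height at the top; origin at the centre of its foot, z up to the head; about 60 g. Stands in one of the holes of the drawer's insert, its foot 26 mm above the bench; fits a socket 32 mm deep
- pillar_blue: board pillar, 84 mm long over all: 14 mm diameter brass shank with a bevelled foot, and a blue round plastic head of 24 mm diameter and 24 mm height at the top; origin at the centre of its foot, z up to the head; about 60 g. Stands in one of the holes of the drawer's insert, its foot 26 mm above the bench; fits a socket 44 mm deep
- pillar_black: board pillar, 96 mm long over all: 14 mm diameter brass shank with a bevelled foot, and a black round plastic head of 24 mm diameter and 24 mm height at the top; origin at the centre of its foot, z up to the head; about 60 g. Stands in one of the holes of the drawer's insert, its foot 26 mm above the bench; fits a socket 56 mm deep
- plug_tray: open grey plastic tray, fixed to the bench, 130 x 130 mm, 35 mm high, walls and floor 4 mm; origin at the centre of its underside
- screwdriver: screwdriver with a green handle, lying left of the parts cabinet; leave alone
- solder_reel: reel of solder with blue rims, 64 mm in diameter and 58 mm high, standing beside the cabinet; leave alone
- circuit_board: green circuit board with parts on it, 90 x 65 mm, right of the heat sink; leave alone

How it is judged:
By the outcome, as a careful person would: the job done as asked, in the order asked, and still so for the second after the job is handed in, with the robot touching nothing.
Of plug_1, plug_2, plug_3 only 1 to 3 are there at a start; the rules pass over those that are not, and their reading is None.
At some moment in a run one of plug_1, plug_2, plug_3 may be knocked a few centimetres aside while the robot is not near it.
It also fails if it takes over 210 s, if anything falls off the work surface, if the arm or the gripper's body presses on something with over 40 N, if the wrist force passes 120 N, or if a joint passes its speed limit or range.

## Working session

There is one attempt and no reset: what is moved stays moved. The work goes in short steps, Python scripts to look and compute and a tool call to move; the robot and the scene stay as the last step left them, time stands still between calls to the robot, and variables do not carry over. Pictures are saved under pics/ and viewed, at most 14 in all, crops included, and the job is handed in when it is done.

Besides the shell and the picture viewer there is one more tool, called after ">>>" as name(argument=value, ...), one argument or row to a line, values as JSON. play_rows: Moves the arm, as the interface text tells. Its arguments: {"type":"object","properties":{"series":{"type":"array"},"newtons":{"type":"number"}},"required":["series"]}

```bash
mkdir -p pics; cat > h.py <<'E'
import numpy as np, cv2
from bench import env, eyes
from scipy.spatial.transform import Rotation as R
def grab(n):
    f=eyes.grab_frame(n); return f
def pts(f):
    d=f["range_z"].astype(float);K=f["camera_matrix"];T=np.array(f["extrinsics"])
    v,u=np.mgrid[:400,:640]
    p=np.stack([(u-K[0,2])/K[0,0]*d,-(v-K[1,2])/K[1,1]*d,-d],-1)
    return p@T[:3,:3].T+T[:3,3]
def ray(f,u,v,z):
    K=f["camera_matrix"];T=np.array(f["extrinsics"])
    r=T[:3,:3]@np.array([(u-K[0,2])/K[0,0],-(v-K[1,2])/K[1,1],-1.]);o=T[:3,3]
    return o+r*(z-o[2])/r[2]
E
python3 - <<'E'
from h import *
print(env.observe())
for n in("scene","top"):
    f=grab(n);cv2.imwrite(f"pics/{n}0.png",f["image"]);np.savez(f"{n}0.npz",**{k:f[k] for k in f})
    print(n,f["camera_matrix"],f["extrinsics"],f.keys())
E
```

```text
{'time_s': 0.0, 'qpos': array([-1.55911373e+00,  1.59062664e-01,  1.59822545e+00, -3.22913122e-06,
        1.38616881e+00, -2.10130316e-01]), 'qvel': array([ 0.00112558, -0.00016834, -0.0018748 ,  0.00049522,  0.00048632,
        0.00059287]), 'joint_efforts': array([-2.01428113e-03, -3.85573196e+01, -3.22106087e+01,  6.99093333e-02,
        3.79917689e-02, -1.51526842e-04]), 'tcp_pos': array([ 126.45356355, -560.32446948,  232.61462329]), 'tool_rot': array([-3.13976873e+00, -3.85759530e-04,  2.21813158e-01]), 'contact_force': array([-0.51632661,  0.53612014, -0.53018025]), 'ft_torque': array([-0.04181977, -0.02489137,  0.03228431]), 'grasp_force': 0.0, 'grip_width': 91.65767840499115}
scene [[395.57409168   0.         321.99065583]
 [  0.         395.57409168 205.2243527 ]
 [  0.           0.           1.        ]] [[-7.99893660e-01 -4.71729960e-01  3.70999969e-01  1.05266359e+03]
 [ 6.00139333e-01 -6.30496691e-01  4.92246588e-01  5.70741267e+02]
 [ 1.70678965e-03  6.16396599e-01  7.87434010e-01  1.00790347e+03]
 [ 0.00000000e+00  0.00000000e+00  0.00000000e+00  1.00000000e+00]] dict_keys(['image', 'range_z', 'camera_matrix', 'extrinsics'])
top [[480.03705643   0.         322.60255177]
 [  0.         480.03705643 197.87934787]
 [  0.           0.           1.        ]] [[ 2.61378997e-02  9.87538202e-01 -1.55193783e-01  3.38056097e+02]
 [-9.99480042e-01  2.28843262e-02 -2.27145873e-02 -2.10500337e+01]
 [-1.88800175e-02  1.55706801e-01  9.87622872e-01  1.69323589e+03]
 [ 0.00000000e+00  0.00000000e+00  0.00000000e+00  1.00000000e+00]] dict_keys(['image', 'range_z', 'camera_matrix', 'extrinsics'])
```

View pics/scene0.png

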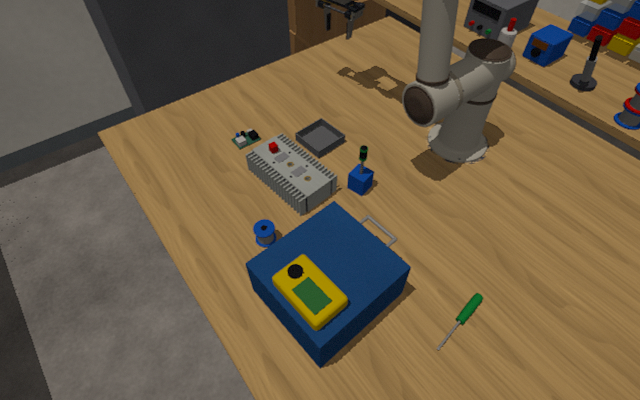

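View pics/top0.png

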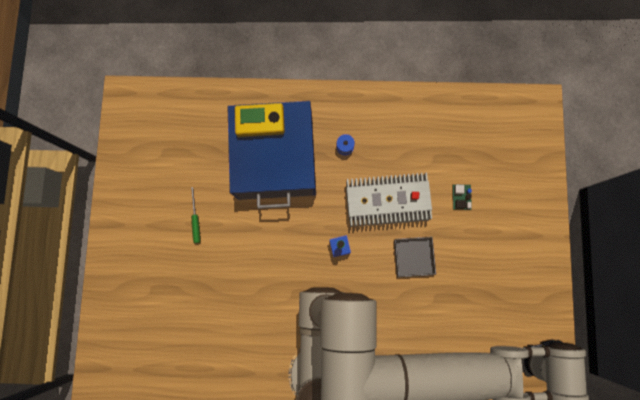

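The scene shows only one plug, at socket 3 (scene 273,147; top 415,196). Sockets 1 and 2 are open (top 364,200 and 389,198), the rod stands at top (340,246), the tray is at (414,258), and the handle bar is at (274,217). Next I'll zoom in.

```bash
python3 - <<'E'
from h import *
for n,(u0,u1,v0,v1) in dict(top=(325,445,165,285),scene=(225,385,115,215)).items():
    f=dict(np.load(f"{n}0.npz"));im=f["image"];P=pts(f)
    s=5
    cv2.imwrite(f"pics/{n}c.png",cv2.resize(im[v0:v1,u0:u1],None,fx=s,fy=s,interpolation=cv2.INTER_CUBIC))
    hsv=cv2.cvtColor(im,cv2.COLOR_BGR2HSV);H,S,V=cv2.split(hsv)
    def comp(m,name,mn=4):
        k,l,st,c=cv2.connectedComponentsWithStats(m.astype(np.uint8))
        for i in range(1,k):
            if st[i,4]>=mn:
                p=P[l==i];print(n,name,st[i],c[i].round(2),np.median(p,0).round(1))
    roi=np.zeros(H.shape,bool);roi[v0:v1,u0:u1]=1
    comp(roi&((H<8)|(H>172))&(S>150)&(V>80),"red")
    dk=(abs(P[...,2]-75)<6)&roi
    comp(dk&(S>70)&(H>8)&(H<35),"brass")
    comp(roi&(H>100)&(H<130)&(S>150)&(P[...,2]>60)&(P[...,2]<80),"standtop")
    comp(roi&(H>40)&(H<90)&(S>80)&(P[...,2]>120),"rod")
    z=P[...,2]
    m=dk; q=P[m]; print(n,"deck z",np.median(q[:,2]))
    r=cv2.minAreaRect(q[(abs(q[:,2]-75)<3)][:,:2].astype(np.float32));print("deck rect",r)
    print("bench z",np.median(z[(z>-15)&(z<15)]))
E
```

```text
top red [411 192   8   8  55] [414.69 195.29] [ 603.5 -292.3  104.1]
top brass [386 175   2   3   4] [386.5  175.75] [ 675.5 -201.1   74. ]
top brass [399 174   2   2   4] [399.5 174.5] [ 680.1 -245.5   72.5]
top brass [351 178   2   2   4] [351.5 178.5] [662.2 -81.3  73.6]
top brass [386 195   7   7  18] [388.67 197.83] [ 598.5 -208.    77.9]
top brass [361 197   7   7  19] [364.   200.32] [ 584.9 -124.9   76. ]
top brass [412 200   4   1   4] [413.5 200. ] [ 592.4 -293.1   73.7]
top standtop [331 237  19  17 145] [340.03 244.99] [433.  -53.5  70.9]
top deck z 75.07496586485536
deck rect ((545.7265625, -178.70928955078125), (256.62249755859375, 352.3802185058594), 6.380122184753418)
bench z 1.072906992713115
scene red [269 142   9  11  53] [272.13 145.92] [ 610.5 -291.   103.9]
scene brass [287 162   7   5  17] [289.94 163.88] [ 595.2 -207.3   76.4]
scene brass [304 176   7   6  17] [307.06 177.82] [ 585.2 -129.8   75.2]
scene standtop [349 164  24  20 264] [360.42 174.36] [437.8 -41.5  69.9]
scene rod [360 147   8   9  34] [363.18 150.47] [438.3 -40.9 177.6]
scene rod [359 157   7   5  19] [362.21 159.  ] [440.  -39.4 142.3]
scene deck z 74.605846388916
deck rect ((578.5056762695312, -167.66258239746094), (229.51535034179688, 396.49114990234375), 22.964799880981445)
bench z 0.512519900587904
```

View pics/topc.png

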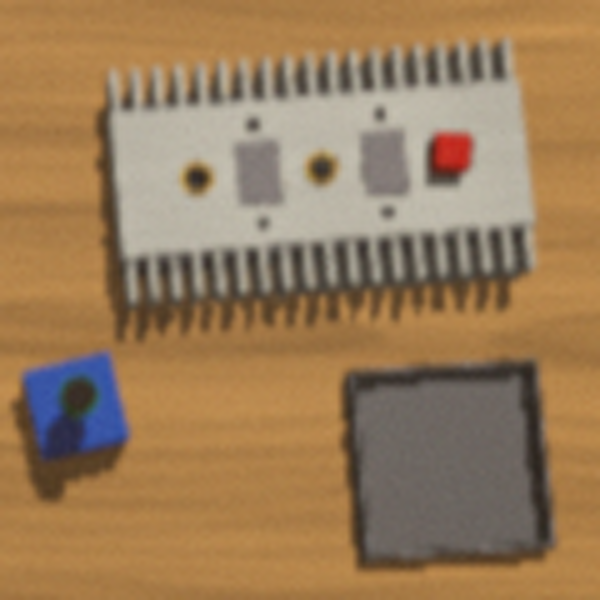

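View pics/scenec.png

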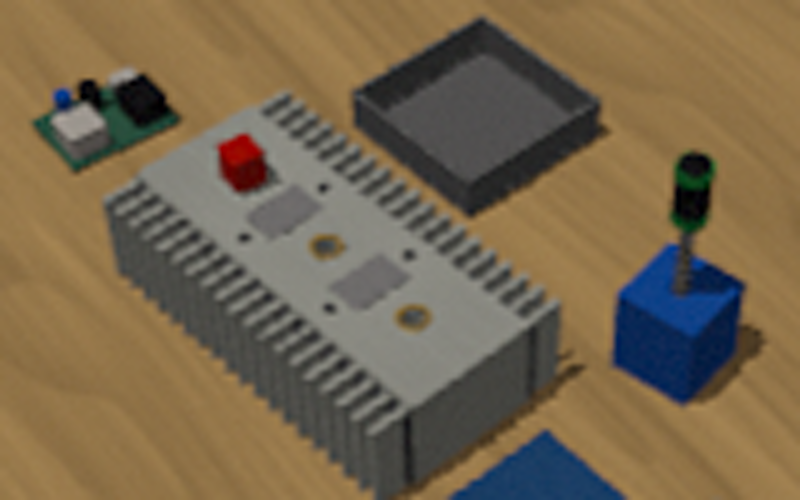

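```bash
python3 - <<'E'
from h import *
F={n:dict(np.load(f"{n}0.npz")) for n in("top","scene")}
t,s=F["top"],F["scene"]
for a,b in(((364,200.32),(307.06,177.82)),((388.67,197.83),(289.94,163.88))):
    print("sock",ray(t,*a,75).round(1),ray(s,*b,75).round(1))
for n,f in F.items():
    im=f["image"];P=pts(f);z=P[...,2];H,S,V=cv2.split(cv2.cvtColor(im,cv2.COLOR_BGR2HSV))
    def rect(m,zz,name):
        k,l,st,c=cv2.connectedComponentsWithStats(m.astype(np.uint8));i=1+st[1:,4].argmax()
        ct=cv2.findContours((l==i).astype(np.uint8),0,2)[0][0][:,0]
        q=np.array([ray(f,u,v,zz)[:2] for u,v in ct],np.float32)
        print(n,name,[np.round(x,2) for x in cv2.minAreaRect(q)],st[i])
    blue=(H>100)&(H<130)&(S>120)
    v,u=np.mgrid[:400,:640]
    rect(blue&(abs(z-70)<5)&(P[...,0]<500)&(P[...,1]<20),70,"stand")
    rect((abs(z-150)<8)&(P[...,0]>550)&(P[...,1]>0)|((z>140)&(P[...,0]>550)&(P[...,1]>0)),150,"cab")
    rect((abs(z-105)<6)&((H<8)|(H>172))&(S>150),105,"plug")
    w=(z>20)&(z<60)&(P[...,0]<520)&(P[...,1]<-130)&(P[...,1]>-350)&(P[...,0]>300); rect(w|((z>1.8)&(z<45)&(S<60)&(P[...,0]<500)&(P[...,0]>300)&(P[...,1]<-130)&(P[...,1]>-350)),35,"tray")
    m=(z>112)&(z<132)&(P[...,1]>40)&(P[...,1]<350)&(P[...,0]<680)&(P[...,0]>480)
    m&=S<70
    rect(m,122,"handle")
    h=(z>115)&(z<180)&(P[...,0]<520)&(P[...,0]>380)&(abs(P[...,1]+45)<50)
    print(n,"rodhandle",h.sum(),np.median(P[h],0).round(1),"px",u[h].mean(),v[h].mean(), "top", [np.round(P[h&(z>165)].mean(0),1),u[h&(z>165)].mean(),v[h&(z>165)].mean()])
E
```

```text
sock [ 587.2 -125.    75. ] [ 584.8 -128.9   75. ]
sock [ 597.7 -208.7   75. ] [ 594.1 -212.    75. ]
top stand [array([431.01, -45.25]), array([55.34, 56.51]), np.float64(15.4)] [330 236  20  19 157]
top cab [array([750.47, 193.23]), array([304.15, 280.06]), np.float64(4.64)] [ 227  100   88   94 7400]
top plug [array([ 604.49, -291.32]), array([20.31, 23.76]), np.float64(1.31)] [411 192   8   7  41]
top tray [array([ 404.24, -295.59]), array([131.58, 117.54]), np.float64(4.57)] [394 236  35  41 957]
top handle [array([582.01, 128.15]), array([ 53.76, 128.95]), np.float64(1.35)] [269 190  40  17 120]
top rodhandle 23 [430.5 -47.7 177. ] px 340.5652173913044 243.7826086956522 top [array([432.7, -47.3, 177.5]), np.float64(340.8), np.float64(243.35)]
scene stand [array([433.49, -47.  ]), array([64.24, 58.43]), np.float64(13.96)] [349 164  24  19 235]
scene cab [array([751.91, 192.67]), array([302.83, 285.83]), np.float64(5.05)] [  245   201   166   150 12580]
scene plug [array([ 608.09, -291.47]), array([29.73, 25.43]), np.float64(84.09)] [269 142   9   8  44]
scene tray [array([ 411.89, -284.15]), array([149.12, 134.94]), np.float64(3.4)] [297 122  48  36 798]
scene handle [array([566.43, 175.2 ]), array([ 36.2 , 108.86]), np.float64(4.87)] [359 215  38  32 165]
scene rodhandle 109 [439.  -42.1 156.2] px 362.1743119266055 155.09174311926606 top [array([436.8, -44.6, 174.1]), np.float64(362.57894736842104), np.float64(150.42105263157896)]
```

```bash
cat > go.py <<'E'
# usage: go.py x,y,z,yaw ...   -> deltas (tool axes, cm) from measured pose now
import sys
from h import *
o=env.observe();p=o["tcp_pos"];Rc=R.from_euler("xyz",o["tool_rot"])
print("t %.1f p %s rot %s F %s w %.1f g %.1f q6 %.2f"%(o["time_s"],p.round(1),o["tool_rot"].round(3),o["contact_force"].round(1),o["grip_width"],o["grasp_force"],o["qpos"][5]))
last=p;lr=Rc
for a in sys.argv[1:]:
    x,y,z,yaw=map(float,a.split(","));T=np.array([x,y,z]);Rt=R.from_euler("xyz",[np.pi,0,yaw])
    rv=(Rc.inv()*Rt).as_rotvec();d=Rc.inv().apply(T-p)/10
    n=int(max(np.ceil(np.linalg.norm(T-last)/62.5),np.ceil(np.degrees((lr.inv()*Rt).magnitude())/10.7),1))
    print(a,[round(float(v),3) for v in rv]+[round(float(v),2) for v in d],"min rows",n);last=T;lr=Rt
E
python3 go.py 606,-293,230,0.12 606,-293,98,0.12
```

```text
t 0.1 p [ 126.5 -560.4  232.7] rot [-3.14  -0.     0.222] F [-0.1  0.3 -0.5] w 91.9 g 0.0 q6 -0.21
606,-293,230,0.12 [-0.002, -0.0, 0.102, 52.66, -15.53, 0.32] min rows 9
606,-293,98,0.12 [-0.002, -0.0, 0.102, 52.66, -15.51, 13.52] min rows 3
```

>>> play_rows(
  series=[
    [0,0,0.1,52.66,-15.5,0.3,9],
    [0,0,0.1,52.66,-15.5,0.3,9],
    [0,0,0.1,52.66,-15.5,0.3,9],
    [0,0,0.1,52.66,-15.5,0.3,9],
    [0,0,0.1,52.66,-15.5,0.3,9],
    [0,0,0.1,52.66,-15.5,0.3,9],
    [0,0,0.1,52.66,-15.5,0.3,9],
    [0,0,0.1,52.66,-15.5,0.3,9],
    [0,0,0.1,52.66,-15.5,0.3,9],
    [0,0,0.1,52.66,-15.5,0.3,9],
    [0,0,0.1,52.66,-15.5,0.3,9],
    [0,0,0.1,52.66,-15.5,0.3,9],
    [0,0,0.1,52.66,-15.5,0.3,9],
    [0,0,0.1,52.66,-15.5,0.3,9],
  ],
)

```text
time_s: 1.85
tcp_pos: [605.6, -294.4, 230.8]
tool_rot: [3.141, -0.0, 0.121]
contact_force: [-0.2, -0.2, -0.9]
grip_width: 90.0
grasp_force: 0.0
```

```bash
python3 go.py 606,-293,150,0.12 606,-293,98,0.12; python3 - <<'E'
from h import *
f=grab("scene");cv2.imwrite("pics/a.png",cv2.resize(f["image"][60:220,200:400],None,fx=4,fy=3.75))
f=grab("top");np.savez("topB.npz",**f);m=f["image"];cv2.imwrite("pics/topB.png",m)
E
```

```text
t 1.9 p [ 605.6 -294.4  230.8] rot [ 3.141 -0.     0.121] F [-0.2 -0.2 -0.9] w 90.0 g 0.0 q6 0.82
606,-293,150,0.12 [0.0, -0.0, 0.001, 0.05, -0.14, 8.08] min rows 2
606,-293,98,0.12 [0.0, -0.0, 0.001, 0.05, -0.14, 13.28] min rows 1
```

View pics/a.png

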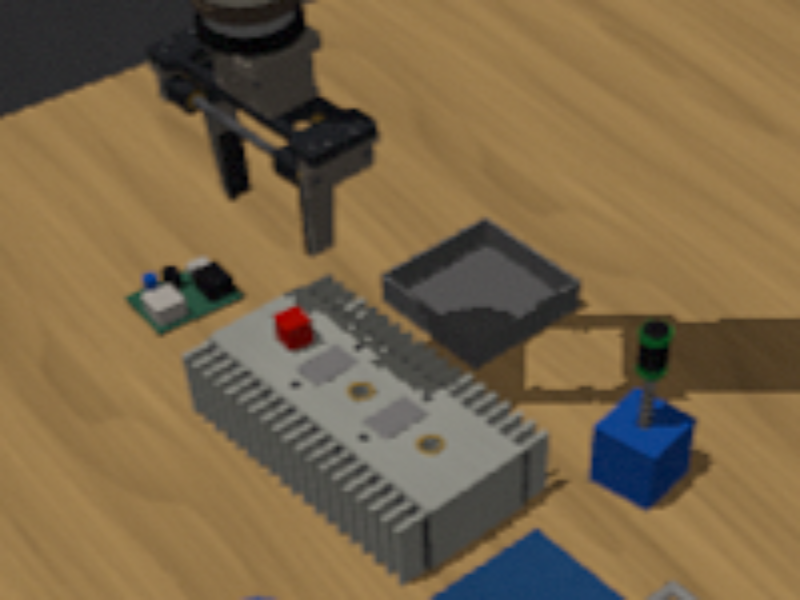

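The gripper hangs above the plug (crop 293,328) and nothing is disturbed. I'll grasp it now.

>>> play_rows(
  series=[
    [0,0,0,0.05,-0.1,5,9],
    [0,0,0,0.05,-0.1,9,9],
    [0,0,0,0.05,-0.1,12,9],
    [0,0,0,0.05,-0.1,13.2,9],
    [0,0,0,0.05,-0.1,13.2,9],
    [0,0,0,0.05,-0.1,13.2,4],
    [0,0,0,0.05,-0.1,13.2,3],
    [0,0,0,0.05,-0.1,13.2,2],
    [0,0,0,0.05,-0.1,13.2,2],
    [0,0,0,0.05,-0.1,13.2,2],
    [0,0,0,0.05,-0.1,13.2,2],
    [0,0,0,0.05,-0.1,13.2,2],
    [0,0,0,0.05,-0.1,11,2],
    [0,0,0,0.05,-0.1,9,2],
    [0,0,0,0.05,-0.1,5,2],
    [0,0,0,0.05,-0.1,5,2],
  ],
  newtons=12,
)

```text
time_s: 3.95
tcp_pos: [608.6, -294.1, 186.3]
tool_rot: [3.136, -0.006, 0.122]
contact_force: [-0.3, -0.4, 0.7]
grip_width: 26.0
grasp_force: 11.9
```

```bash
python3 go.py 407,-290,180,0.0 407,-290,50,0.0; python3 - <<'E'
from h import *
t=grab("scene");P=pts(t);H,S,V=cv2.split(cv2.cvtColor(t["image"],cv2.COLOR_BGR2HSV))
m=((H<8)|(H>172))&(S>150)&(P[...,0]>550)&(P[...,0]<700)&(P[...,1]<-200)
print(m.sum(),np.median(P[m],0))
# tray from top
for n in("top","scene"):
  f=dict(np.load("topB.npz")) if n=="top" else t
  P=pts(f);z=P[...,2]
  m=(z>22)&(z<42)&(P[...,0]<510)&(P[...,0]>300)&(P[...,1]<-190)&(P[...,1]>-390)
  q=P[m];print(n,m.sum(),q[:,:2].min(0),q[:,:2].max(0),[np.round(x,1) for x in cv2.minAreaRect(q[:,:2].astype(np.float32))])
E
```

```text
t 4.0 p [ 608.6 -294.1  186.3] rot [ 3.136 -0.006  0.122] F [-0.3 -0.4  0.7] w 26.0 g 11.9 q6 0.82
407,-290,180,0.0 [0.005, -0.007, 0.122, -19.96, -2.87, 0.48] min rows 4
407,-290,50,0.0 [0.005, -0.007, 0.122, -20.05, -2.94, 13.48] min rows 3
49 [ 617.55691486 -292.52379198  189.332993  ]
top 142 [ 335.75599041 -372.5137171 ] [ 475.07740045 -243.05346694] [array([ 405.6, -303.8]), array([130.3, 131. ]), np.float64(5.0)]
scene 354 [ 332.35952017 -377.25275605] [ 475.71530403 -234.06649412] [array([ 405.7, -306.6]), array([135.6, 136.7]), np.float64(5.5)]
```

```bash
python3 go.py 406,-305,180,0.09 406,-305,50,0.09 406,-305,180,0.09
```

```text
t 4.0 p [ 607.5 -293.3  183.5] rot [ 3.139e+00 -3.000e-03  1.220e-01] F [-0.6 -0.5 -0.4] w 26.0 g 11.9 q6 0.82
406,-305,180,0.09 [0.003, -0.003, 0.032, -20.14, -1.3, 0.28] min rows 4
406,-305,50,0.09 [0.003, -0.003, 0.032, -20.19, -1.33, 13.28] min rows 3
406,-305,180,0.09 [0.003, -0.003, 0.032, -20.14, -1.3, 0.28] min rows 3
```

>>> play_rows(
  series=[
    [0,0,0.03,-6,-0.4,0,2],
    [0,0,0.03,-12,-0.8,0,2],
    [0,0,0.03,-18,-1.2,0,2],
    [0,0,0.03,-20.1,-1.3,0,2],
    [0,0,0.03,-20.1,-1.3,0,2],
    [0,0,0.03,-20.1,-1.3,5,2],
    [0,0,0.03,-20.1,-1.3,10,2],
    [0,0,0.03,-20.1,-1.3,13,2],
    [0,0,0.03,-20.1,-1.3,13,2],
    [0,0,0.03,-20.1,-1.3,13,2],
    [0,0,0.03,-20.1,-1.3,13,5],
    [0,0,0.03,-20.1,-1.3,13,5],
    [0,0,0.03,-20.1,-1.3,13,5],
    [0,0,0.03,-20.1,-1.3,9,5],
    [0,0,0.03,-20.1,-1.3,4,5],
    [0,0,0.03,-20.1,-1.3,-2,5],
    [0,0,0.03,-20.1,-1.3,-7,5],
    [0,0,0.03,-20.1,-1.3,-7,5],
    [0,0,0.03,-20.1,-1.3,-7,5],
  ],
)

```text
time_s: 6.38
tcp_pos: [405.0, -304.0, 249.8]
tool_rot: [-3.141, 0.001, 0.092]
contact_force: [0.1, -0.1, -0.8]
grip_width: 50.0
grasp_force: 0.0
```

```bash
python3 go.py 433,-46,255,0.26 433,-46,152,0.26; python3 - <<'E'
from h import *
t=grab("scene");P=pts(t);H,S,V=cv2.split(cv2.cvtColor(t["image"],cv2.COLOR_BGR2HSV))
m=((H<8)|(H>172))&(S>150)&(P[...,0]>300)&(P[...,0]<700)&(P[...,1]<-200)
print(m.sum(),np.median(P[m],0))
# brass: rims now, all three
K=t["camera_matrix"]
m=(abs(P[...,2]-75)<6)&(S>70)&(H>8)&(H<35)&(P[...,0]>550)&(P[...,0]<630)
k,l,st,c=cv2.connectedComponentsWithStats(m.astype(np.uint8))
for i in range(1,k):
  if st[i,4]>=5: print(st[i],c[i],ray(t,*c[i],75).round(1))
m=(P[...,2]>118)&(P[...,2]<175)&(P[...,0]<480)&(P[...,0]>390)&(abs(P[...,1]+45)<35)
q=P[m];print("handle cloud",m.sum(),np.median(q,0),q.min(0),q.max(0))
A=np.c_[2*q[:,:2],np.ones(len(q))];x=np.linalg.lstsq(A,(q[:,:2]**2).sum(1),rcond=None)[0];print("circle",x[:2],np.sqrt(x[2]+x[:2]@x[:2]))
E
```

```text
t 6.4 p [ 405.  -304.   249.8] rot [-3.141e+00  1.000e-03  9.200e-02] F [ 0.1 -0.1 -0.8] w 50.0 g 0.0 q6 0.60
433,-46,255,0.26 [-0.001, 0.001, -0.168, 5.15, -25.43, -0.5] min rows 5
433,-46,152,0.26 [-0.001, 0.001, -0.168, 5.16, -25.42, 9.8] min rows 2
84 [ 410.10792161 -299.53571368   42.64354318]
[270 149   7   5  17] [273.17647059 150.52941176] [ 604.4 -297.2   75. ]
[287 162   7   5  19] [290.10526316 163.84210526] [ 593.5 -211.8   75. ]
[304 176   7   5  17] [306.94117647 177.64705882] [ 584.7 -129.7   75. ]
handle cloud 86 [439.22779559 -40.6538757  152.06045252] [421.85406094 -56.51603511 119.06524928] [445.96578262 -35.03716158 174.87805551]
circle [433.92692789 -46.77638369] 9.85050520980566
```

>>> play_rows(
  series=[
    [0,0,-0.03,1,-5,-0.5,5],
    [0,0,-0.03,2,-11,-0.5,5],
    [0,0,-0.03,3,-16,-0.5,5],
    [0,0,-0.03,4.2,-21,-0.5,5],
    [0,0,-0.03,5.1,-25.4,-0.5,5],
    [0,0,-0.03,5.1,-25.4,-0.5,5],
    [0,0,-0.03,5.1,-25.4,-0.5,5],
    [0,0,-0.03,5.1,-25.4,4,5],
    [0,0,-0.03,5.1,-25.4,8,5],
    [0,0,-0.03,5.1,-25.4,9.5,5],
    [0,0,-0.03,5.1,-25.4,9.5,5],
    [0,0,-0.03,5.1,-25.4,9.5,5],
    [0,0,-0.03,5.1,-25.4,9.5,2],
    [0,0,-0.03,5.1,-25.4,9.5,1.5],
    [0,0,-0.03,5.1,-25.4,9.5,1.5],
    [0,0,-0.03,5.1,-25.4,9.5,1.5],
    [0,0,-0.03,5.1,-25.4,9.5,1.5],
  ],
  newtons=12,
)

```text
time_s: 8.55
tcp_pos: [433.2, -46.8, 156.0]
tool_rot: [3.141, -0.001, 0.122]
contact_force: [-0.4, -0.3, 3.2]
grip_width: 23.1
grasp_force: 12.0
```

```bash
python3 go.py 433,-46,255,0.12 586,-127,250,0.12
```

```text
t 8.6 p [433.2 -46.8 156. ] rot [ 3.141e+00 -1.000e-03  1.220e-01] F [-0.4 -0.3  3.2] w 23.1 g 12.0 q6 1.06
433,-46,255,0.12 [0.001, -0.001, 0.002, -0.0, -0.08, -9.9] min rows 2
586,-127,250,0.12 [0.001, -0.001, 0.002, 14.2, 9.82, -9.38] min rows 3
```

>>> play_rows(
  series=[
    [0,0,0,0,0,0,1.5],
    [0,0,0,0,0,0,1.5],
    [0,0,0,0,0,-2,1.5],
    [0,0,0,0,0,-4,1.5],
    [0,0,0,0,0,-7,1.5],
    [0,0,0,0,0,-10,1.5],
    [0,0,0,0,0,-10,1.5],
    [0,0,0,5,3.3,-10,1.5],
    [0,0,0,10,6.7,-10,1.5],
    [0,0,0,14.2,9.8,-9.4,1.5],
    [0,0,0,14.2,9.8,-9.4,1.5],
    [0,0,0,14.2,9.8,-9.4,1.5],
    [0,0,0,14.2,9.8,-9.4,1.5],
    [0,0,0,14.2,9.8,-9.4,1.5],
  ],
  newtons=25,
)

```text
time_s: 10.3
tcp_pos: [585.3, -126.2, 250.4]
tool_rot: [3.141, -0.001, 0.122]
contact_force: [-0.3, 0.1, -0.7]
grip_width: 23.6
grasp_force: 25.0
```

```bash
python3 go.py; python3 - <<'E'
from h import *
ims=[]
for n,(u0,u1,v0,v1) in dict(scene=(260,340,110,200),top=(330,410,150,240)).items():
    f=grab(n);np.savez(f"{n}R.npz",**f);ims.append(cv2.resize(f["image"][v0:v1,u0:u1],None,fx=5,fy=5,interpolation=cv2.INTER_CUBIC))
cv2.imwrite("pics/rod.png",np.hstack(ims))
E
```

```text
t 10.3 p [ 585.3 -126.2  250.4] rot [ 3.141e+00 -1.000e-03  1.220e-01] F [-0.3  0.1 -0.7] w 23.6 g 25.0 q6 1.03
```

View pics/rod.png

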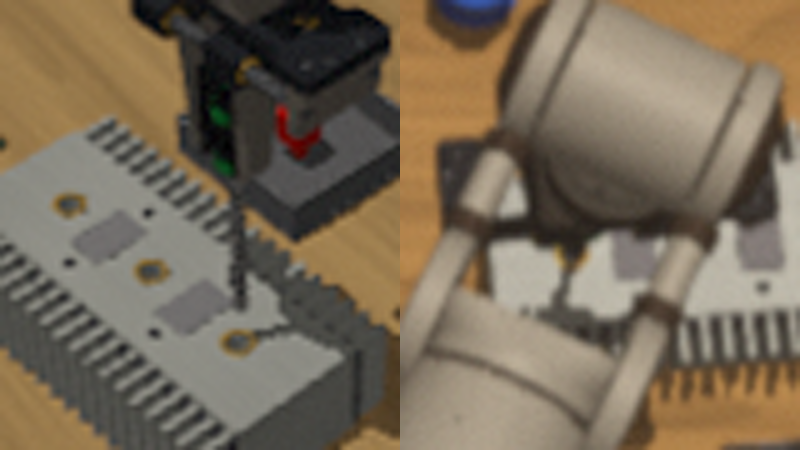

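The scene crop shows the rod tip at (239,307), which is about pixel (307.8,171.4), just above the left socket rim at (239,342). In the top view the arm hides the rod.

```bash
python3 - <<'E'
from h import *
f=dict(np.load("sceneR.npz"));im=f["image"];P=pts(f)
print(im[164:176,300:316].mean(2).astype(int))
print(P[160:174,305:311,2].round(0))
for v in(171,172,173): print(ray(f,307.8,v,104.4))
q=P.reshape(-1,3);q=q[(abs(q[:,0]-585)<25)&(abs(q[:,1]+127)<25)&(q[:,2]>106)&(q[:,2]<200)]
print(len(q))
for z in range(105,195,10):
  s=q[abs(q[:,2]-z)<5]; 
  if len(s): print(z,s.mean(0).round(1))
E
```

```text
[[140 140 139 141 144 120  67  61  51  84  91  72  67  64  69  71]
 [133 132 139 142 144 119  67  54  42 114 128  87  57  55  68  72]
 [115 114 128 140 142 110  51  47  45 109 143 124  98  85  67  69]
 [110 110 112 124 138 126  90  63  52  96 135 142 143 125  83  62]
 [113 109 109 108 121 138 116  57  37 109 144 140 140 142 124  82]
 [111 111 110 111 109 117 102  65  57  95 133 140 140 141 143 118]
 [112 110 111 110 109 107  88  65  56  95 133 140 140 139 142 114]
 [112 111 111 106 103 107  98  77  65 103 134 139 138 138 141 114]
 [110 108 112 107 105 129 136 114 108 127 141 137 138 138 140 122]
 [105 105 122 139 143 142 142 141 141 140 139 138 140 140 140 143]
 [102 106 129 143 140 141 142 140 141 139 140 139 140 142 135 127]
 [129 142 142 142 140 137 134 132 134 134 133 128 128 129 103  66]]
[[159. 156. 159. 159.  76.  74.]
 [ 74. 154. 152. 155.  72.  71.]
 [ 74. 151. 151. 151.  71.  69.]
 [ 75. 145. 147. 149.  65.  61.]
 [ 75. 143. 144. 141.  75.  79.]
 [ 76. 139. 137. 139.  75.  75.]
 [ 78. 132. 133. 136.  74.  75.]
 [ 72. 130. 129. 128.  77.  75.]
 [ 74. 124. 127. 124.  74.  76.]
 [ 77. 120. 123. 119.  76.  74.]
 [ 78. 113. 116. 116.  77.  75.]
 [ 74. 112. 110. 112.  78.  78.]
 [ 78.  78. 108.  77.  75.  77.]
 [ 76.  75.  77.  73.  75.  76.]]
[ 581.17797812 -128.66996461  104.4       ]
[ 583.64103542 -125.23128412  104.4       ]
[ 586.09368146 -121.80713882  104.4       ]
76
105 [ 586.6 -125.2  108.6]
115 [ 586.4 -125.1  115.3]
125 [ 586.7 -124.2  126.4]
135 [ 586.3 -124.2  136. ]
145 [ 586.2 -124.   144.7]
155 [ 585.8 -125.1  154.8]
165 [ 585.9 -126.1  164.9]
175 [ 585.8 -124.7  174.2]
185 [ 585.3 -125.3  185.2]
```

>>> play_rows(
  series=[
    [0,0,0,-0.13,0.17,0,1.5],
    [0,0,0,-0.13,0.17,1,1.5],
    [0,0,0,-0.13,0.17,2,1.5],
    [0,0,0,-0.13,0.17,2.5,1.5],
    [0,0,0,-0.13,0.17,2.8,1.5],
    [0,0,0,-0.13,0.17,3.0,1.5],
    [0,0,0,-0.13,0.17,3.2,1.5],
    [0,0,0,-0.13,0.17,3.2,1.5],
  ],
)

```text
time_s: 11.4
tcp_pos: [585.0, -128.5, 217.7]
tool_rot: [-3.142, -0.001, 0.122]
contact_force: [1.2, 0.5, -1.3]
grip_width: 23.3
grasp_force: 25.0
```

>>> play_rows(
  series=[
    [0,0,0,0.12,0,0,1.5],
    [0,0,0,0.12,0,0.5,1.5],
    [0,0,0,0.12,0,1.0,1.5],
    [0,0,0,0.12,0,1.4,1.5],
    [0,0,0,0.12,0,1.6,1.5],
    [0,0,0,0.12,0,1.8,1.5],
    [0,0,0,0.12,0,1.9,1.5],
    [0,0,0,0.12,0,1.9,1.5],
  ],
)

```text
time_s: 12.4
tcp_pos: [586.6, -128.5, 200.9]
tool_rot: [3.141, -0.002, 0.122]
contact_force: [-1.3, 1.5, 7.3]
grip_width: 23.4
grasp_force: 25.0
```

>>> play_rows(
  series=[
    [0,0,0,-0.04,0,0,1.5],
    [0,0,0,-0.04,0,0.1,1.5],
    [0,0,0,-0.04,0,0.2,1.5],
    [0,0,0,-0.04,0,0.2,1.5],
  ],
)

```text
time_s: 12.9
tcp_pos: [587.0, -128.7, 200.8]
tool_rot: [3.14, -0.005, 0.122]
contact_force: [-2.0, 3.1, 15.4]
grip_width: 23.6
grasp_force: 25.0
```

```bash
python3 - <<'E'
from h import *
o=env.observe();print(o["tcp_pos"],o["contact_force"],o["ft_torque"])
f=grab("scene");np.savez("sceneS1.npz",**f);P=pts(f)
q=P.reshape(-1,3);q=q[(abs(q[:,0]-586)<14)&(abs(q[:,1]+127)<14)&(q[:,2]>78)&(q[:,2]<170)]
for z in range(80,170,10):
  s=q[abs(q[:,2]-z)<5]
  if len(s): print(z,len(s),s.mean(0).round(1))
E
```

```text
[ 586.99906019 -128.70354551  200.78988161] [-2.00895595  3.05147608 15.37752894] [0.85678937 0.61805713 0.00144913]
80 7 [ 585.8 -124.5   80.8]
90 7 [ 586.3 -126.5   91.2]
100 8 [ 587.1 -128.2  100.6]
110 8 [ 586.7 -126.9  110.6]
120 9 [ 587.5 -128.   120. ]
130 5 [ 587.7 -126.8  130.7]
140 7 [ 588.3 -127.1  140.1]
150 8 [ 587.2 -126.8  150. ]
160 6 [ 587.2 -126.9  160. ]
```

Socket 1: the tip stops firmly at the height for 20 mm depth (TCP 200.8, pressing with 15 N). Moving to socket 2.

>>> play_rows(
  series=[
    [0,0,0,0,0,-1.5,1.5],
    [0,0,0,0,0,-3.5,1.5],
    [0,0,0,0,0,-5,1.5],
    [0,0,0,0,0,-5.3,1.5],
    [0,0,0,-0.05,4,-5.3,1.5],
    [0,0,0,-0.05,8.45,-5.3,1.5],
    [0,0,0,-0.05,8.45,-5.3,1.5],
    [0,0,0,-0.05,8.45,-5.3,1.5],
    [0,0,0,-0.05,8.45,-5.3,1.5],
    [0,0,0,-0.05,8.45,-5.3,1.5],
  ],
)

```text
time_s: 14.2
tcp_pos: [595.2, -211.5, 249.7]
tool_rot: [-3.141, 0.0, 0.123]
contact_force: [-0.6, 0.0, -0.9]
grip_width: 23.8
grasp_force: 25.0
```

```bash
cat > rod.py <<'E'
import sys
from h import *
o=env.observe();p=o["tcp_pos"];print(p.round(1),o["tool_rot"].round(3),o["contact_force"].round(1))
f=grab("scene");P=pts(f)
q=P.reshape(-1,3);q=q[(abs(q[:,0]-p[0])<14)&(abs(q[:,1]-p[1])<14)&(q[:,2]>80)&(q[:,2]<p[2]-40)]
for z in range(80,200,20):
  s=q[abs(q[:,2]-z)<10]
  if len(s)>3: print(z,len(s),(s.mean(0)-[2.3,3.1,0]).round(1))
im=f["image"];H,S,V=cv2.split(cv2.cvtColor(im,cv2.COLOR_BGR2HSV))
m=(abs(P[...,2]-75)<6)&(S>70)&(H>8)&(H<35)&(P[...,0]>550)&(P[...,0]<630)
k,l,st,c=cv2.connectedComponentsWithStats(m.astype(np.uint8))
for i in range(1,k):
  if st[i,4]>=8: print(st[i],ray(f,*c[i],75).round(1))
E
python3 rod.py
```

```text
[ 595.2 -211.5  249.7] [-3.141  0.     0.123] [-0.6  0.  -0.9]
120 13 [ 593.4 -212.6  119.8]
140 17 [ 592.8 -213.   140.3]
160 14 [ 593.8 -212.9  160.9]
180 16 [ 593.7 -212.3  181.5]
[270 149   7   5  16] [ 604. -297.   75.]
[287 162   7   5  19] [ 593.5 -211.8   75. ]
[304 176   7   5  17] [ 584.7 -129.7   75. ]
```

>>> play_rows(
  series=[
    [0,0,0,0,-0.05,1,1.5],
    [0,0,0,0,-0.05,2,1.5],
    [0,0,0,0,-0.05,2.6,1.5],
    [0,0,0,0,-0.05,2.9,1.5],
    [0,0,0,0,-0.05,3.1,1.5],
    [0,0,0,0,-0.05,3.3,1.5],
    [0,0,0,0,-0.05,4,1.5],
    [0,0,0,0,-0.05,4.7,1.5],
    [0,0,0,0,-0.05,5.2,1.5],
    [0,0,0,0,-0.05,5.6,1.5],
    [0,0,0,0,-0.05,5.6,1.5],
  ],
)

```text
time_s: 15.62
tcp_pos: [594.9, -211.8, 193.1]
tool_rot: [-3.141, 0.001, 0.122]
contact_force: [0.5, -0.2, -1.8]
grip_width: 23.2
grasp_force: 25.0
```

Next is the 32 mm check (contact expected at 189).

>>> play_rows(
  series=[
    [0,0,0,0,0,0.2,1.5],
    [0,0,0,0,0,0.4,1.5],
    [0,0,0,0,0,0.6,1.5],
    [0,0,0,0,0,0.7,1.5],
    [0,0,0,0,0,0.7,1.5],
  ],
)

```text
time_s: 16.25
tcp_pos: [595.1, -211.9, 186.5]
tool_rot: [-3.141, 0.0, 0.122]
contact_force: [0.0, 0.0, -0.8]
grip_width: 23.5
grasp_force: 25.0
```

Not 32 mm. On to the 44 mm check (177).

>>> play_rows(
  series=[
    [0,0,0,0,0,0.4,1.5],
    [0,0,0,0,0,0.7,1.5],
    [0,0,0,0,0,0.9,1.5],
    [0,0,0,0,0,1.1,1.5],
    [0,0,0,0,0,1.2,1.5],
    [0,0,0,0,0,1.2,1.5],
  ],
)

```text
time_s: 17.0
tcp_pos: [595.1, -211.9, 174.5]
tool_rot: [-3.142, 0.0, 0.122]
contact_force: [0.8, 0.6, -1.0]
grip_width: 23.5
grasp_force: 25.0
```

>>> play_rows(
  series=[
    [0,0,0,0,0,0.4,1.5],
    [0,0,0,0,0,0.7,1.5],
    [0,0,0,0,0,0.9,1.5],
    [0,0,0,0,0,1.0,1.5],
    [0,0,0,0,0,1.1,1.5],
    [0,0,0,0,0,1.2,1.5],
    [0,0,0,0,0,1.2,1.5],
  ],
)

```text
time_s: 17.88
tcp_pos: [595.9, -212.1, 164.9]
tool_rot: [3.14, -0.002, 0.122]
contact_force: [-0.5, 1.6, 8.8]
grip_width: 23.5
grasp_force: 25.0
```

Socket 2 is 56 mm deep. Moving to socket 3.

>>> play_rows(
  series=[
    [0,0,0,0,0,-2,1.5],
    [0,0,0,0,0,-5,1.5],
    [0,0,0,0,0,-8,1.5],
    [0,0,0,0,0,-8.9,1.5],
    [0,0,0,0,0,-8.9,1.5],
    [0,0,0,-0.05,4,-8.9,1.5],
    [0,0,0,-0.05,8.5,-8.9,1.5],
    [0,0,0,-0.05,8.5,-8.9,1.5],
    [0,0,0,-0.05,8.5,-8.9,1.5],
    [0,0,0,-0.05,8.5,-8.9,1.5],
    [0,0,0,-0.05,8.5,-8.9,1.5],
  ],
)

```text
time_s: 19.25
tcp_pos: [605.1, -295.4, 251.6]
tool_rot: [-3.141, 0.0, 0.123]
contact_force: [-0.3, 0.2, -0.8]
grip_width: 23.2
grasp_force: 25.0
```

```bash
python3 rod.py
```

```text
[ 605.1 -295.4  251.6] [-3.141  0.     0.123] [-0.3  0.2 -0.8]
120 14 [ 603.7 -296.8  120.7]
140 16 [ 602.8 -297.3  140. ]
160 15 [ 603.  -296.4  161.2]
180 16 [ 602.9 -297.1  180.1]
[270 149   7   5  17] [ 604.4 -297.2   75. ]
[287 162   7   5  18] [ 593.8 -212.4   75. ]
[304 176   7   6  18] [ 585.2 -129.1   75. ]
```

>>> play_rows(
  series=[
    [0,0,0,0.03,0,1,1.5],
    [0,0,0,0.03,0,2,1.5],
    [0,0,0,0.03,0,2.7,1.5],
    [0,0,0,0.03,0,3.0,1.5],
    [0,0,0,0.03,0,3.2,1.5],
    [0,0,0,0.03,0,3.4,1.5],
    [0,0,0,0.03,0,4,1.5],
    [0,0,0,0.03,0,4.7,1.5],
    [0,0,0,0.03,0,5.4,1.5],
    [0,0,0,0.03,0,5.8,1.5],
    [0,0,0,0.03,0,6.1,1.5],
    [0,0,0,0.03,0,6.3,1.5],
    [0,0,0,0.03,0,6.4,1.5],
    [0,0,0,0.03,0,6.5,1.5],
    [0,0,0,0.03,0,6.5,1.5],
  ],
)

```text
time_s: 21.18
tcp_pos: [605.3, -296.3, 186.6]
tool_rot: [3.142, 0.0, 0.122]
contact_force: [0.3, -0.2, -1.5]
grip_width: 23.2
grasp_force: 25.0
```

>>> play_rows(
  series=[
    [0,0,0,0,0,0.4,1.5],
    [0,0,0,0,0,0.7,1.5],
    [0,0,0,0,0,0.9,1.5],
    [0,0,0,0,0,1.0,1.5],
    [0,0,0,0,0,1.1,1.5],
    [0,0,0,0,0,1.2,1.5],
    [0,0,0,0,0,1.2,1.5],
  ],
)

```text
time_s: 22.05
tcp_pos: [605.9, -296.5, 177.0]
tool_rot: [3.14, -0.002, 0.122]
contact_force: [-1.5, 1.8, 7.2]
grip_width: 23.3
grasp_force: 25.0
```

```bash
python3 go.py 605,-296,255,0.122 434,-47,255,0.122
```

```text
t 22.1 p [ 605.9 -296.5  177. ] rot [ 3.14e+00 -2.00e-03  1.22e-01] F [-1.5  1.8  7.2] w 23.3 g 25.0 q6 0.81
605,-296,255,0.122 [0.001, -0.002, -0.0, -0.07, -0.05, -7.8] min rows 2
434,-47,255,0.122 [0.001, -0.002, -0.0, -14.02, -26.85, -7.87] min rows 5
```

Socket 3 is 44 mm deep. So white goes to socket 1, black to 2, blue to 3, and yellow stays. Returning the rod.

>>> play_rows(
  series=[
    [0,0,0,0,0,-2,1.5],
    [0,0,0,0,0,-5,1.5],
    [0,0,0,0,0,-8,1.5],
    [0,0,0,0,0,-8,1.5],
    [0,0,0,-2.5,-4.5,-8,1.5],
    [0,0,0,-5,-9.5,-8,1.5],
    [0,0,0,-7.5,-14.5,-8,1.5],
    [0,0,0,-10,-19.5,-8,1.5],
    [0,0,0,-12.5,-24,-8,1.5],
    [0,0,0,-14.1,-26.9,-8,1.5],
    [0,0,0,-14.1,-26.9,-8,1.5],
    [0,0,0,-14.1,-26.9,-8,1.5],
    [0,0,0,-14.1,-26.9,-8,1.5],
    [0,0,0,-14.1,-26.9,-8,1.5],
  ],
)

```text
time_s: 23.8
tcp_pos: [432.9, -47.1, 254.4]
tool_rot: [-3.141, 0.0, 0.121]
contact_force: [0.2, 0.6, -0.8]
grip_width: 23.7
grasp_force: 25.0
```

```bash
python3 go.py 433.2,-46.8,255,0.122; python3 rod.py|head -7
```

```text
t 23.8 p [432.9 -47.1 254.4] rot [-3.141  0.     0.121] F [ 0.2  0.6 -0.8] w 23.7 g 25.0 q6 1.06
433.2,-46.8,255,0.122 [-0.0, 0.0, -0.001, 0.03, -0.02, -0.06] min rows 1
[432.9 -47.1 254.4] [-3.141  0.     0.121] [ 0.2  0.6 -0.8]
120 15 [431.2 -49.2 121.1]
140 14 [432.5 -49.1 142. ]
160 17 [431.  -50.  160.1]
180 15 [431.7 -49.2 181.9]
[270 149   7   5  16] [ 604. -297.   75.]
[287 162   7   5  19] [ 593.5 -211.8   75. ]
```

>>> play_rows(
  series=[
    [0,0,0,0.03,-0.02,1.5,1.5],
    [0,0,0,0.03,-0.02,3,1.5],
    [0,0,0,0.03,-0.02,3.5,1.5],
    [0,0,0,0.03,-0.02,3.8,1.5],
    [0,0,0,0.03,-0.02,4.0,1.5],
    [0,0,0,0.03,-0.02,4.2,1.5],
    [0,0,0,0.03,-0.02,4.2,1.5],
  ],
)

```text
time_s: 24.72
tcp_pos: [432.9, -46.2, 212.7]
tool_rot: [3.142, -0.0, 0.122]
contact_force: [-0.4, -0.6, -1.1]
grip_width: 23.7
grasp_force: 25.0
```

>>> play_rows(
  series=[
    [0,0,0,0,0,1,1.5],
    [0,0,0,0,0,2,1.5],
    [0,0,0,0,0,3,1.5],
    [0,0,0,0,0,4,1.5],
    [0,0,0,0,0,5,1.5],
    [0,0,0,0,0,5.4,1.5],
    [0,0,0,0,0,5.6,1.5],
    [0,0,0,0,0,5.6,1.5],
  ],
)

```text
time_s: 25.72
tcp_pos: [433.1, -46.3, 156.8]
tool_rot: [3.141, -0.0, 0.122]
contact_force: [0.5, 0.6, -1.3]
grip_width: 23.4
grasp_force: 25.0
```

Seated. I'll release and rise clear, then find the drawer handle.

>>> play_rows(
  series=[
    [0,0,0,0,0,0,3],
    [0,0,0,0,0,0,5],
    [0,0,0,0,0,0,5],
    [0,0,0,0,0,-4,5],
    [0,0,0,0,0,-8,5],
    [0,0,0,0,0,-12,5],
    [0,0,0,-5,0,-13,5],
    [0,0,0,-5,4,-13,5],
    [0,0,0,-5,9,-13,5],
    [0,0,0,-5,9,-13,5],
    [0,0,0,-5,9,-13,5],
  ],
)

```text
time_s: 27.1
tcp_pos: [394.1, -141.2, 286.5]
tool_rot: [-3.141, 0.0, 0.121]
contact_force: [0.4, -0.0, -0.6]
grip_width: 50.0
grasp_force: 0.0
```

```bash
python3 - <<'E'
from h import *
f=grab("scene");P=pts(f);im=f["image"]
H,S,V=cv2.split(cv2.cvtColor(im,cv2.COLOR_BGR2HSV));z=P[...,2]
cv2.imwrite("pics/d.png",np.hstack([cv2.resize(im[205:255,340:420],None,fx=5,fy=5,interpolation=cv2.INTER_CUBIC),cv2.resize(im[130:180,330:410],None,fx=5,fy=5,interpolation=cv2.INTER_CUBIC)]))
t=dict(np.load("top0.npz"));Q=pts(t)
for n,G in(("s",P),("t",Q)):
  q=G.reshape(-1,3);q=q[(q[:,2]>112)&(q[:,2]<132)&(q[:,0]<600)&(q[:,0]>480)&(q[:,1]>60)&(q[:,1]<300)]
  c,s_=np.cos(.084),np.sin(.084);X=(q[:,0]-601.5)*c+(q[:,1]-180.4)*s_;Y=-(q[:,0]-601.5)*s_+(q[:,1]-180.4)*c
  print(n,len(q),np.histogram(X,np.arange(-80,5,5)),"bar",Y[X<-40].min(),Y[X<-40].max(),np.median(X[X<-40]),np.median(q[X<-40],0))
# handle with rod stand
q=P.reshape(-1,3);q=q[(q[:,2]>80)&(q[:,2]<180)&(abs(q[:,0]-434)<25)&(abs(q[:,1]+47)<25)]
for zz in range(80,180,20):
  s=q[abs(q[:,2]-zz)<10];print(zz,s.mean(0).round(1))
# cabinet
for n,g,G in(("s",f,P),("t",t,Q)):
  m=(abs(G[...,2]-150)<5)&(G[...,0]>560)&(G[...,1]>0)
  q=np.array([ray(g,u,v,150)[:2] for v,u in np.argwhere(m)],np.float32);r=cv2.minAreaRect(q);print(n,r)
E
```

```text
s 199 (array([ 0,  0,  0,  0,  0,  8, 63, 65, 12, 11, 15, 11, 13,  1,  0,  0]), array([-80, -75, -70, -65, -60, -55, -50, -45, -40, -35, -30, -25, -20,
       -15, -10,  -5,   0])) bar -55.3245061787746 52.09193019744942 -45.18637657129676 [556.48481925 176.0977545  125.96472659]
t 168 (array([ 0,  0,  0,  0,  0,  3, 47, 37,  4, 11,  5, 11,  6, 10,  7, 14]), array([-80, -75, -70, -65, -60, -55, -50, -45, -40, -35, -30, -25, -20,
       -15, -10,  -5,   0])) bar -51.758365192895965 54.6398562261443 -45.54169770545677 [556.43478746 174.73045309 126.98895553]
80 [434.3 -46.8  84.1]
100 [435.3 -45.5  99.8]
120 [435.4 -46.1 116.6]
140 [439.3 -43.  140.8]
160 [438.9 -41.5 159.7]
s ((751.33447265625, 192.0615234375), (300.5101623535156, 280.9296569824219), 4.792823791503906)
t ((751.8262939453125, 193.3839874267578), (301.42938232421875, 279.979248046875), 4.638954162597656)
```

View pics/d.png

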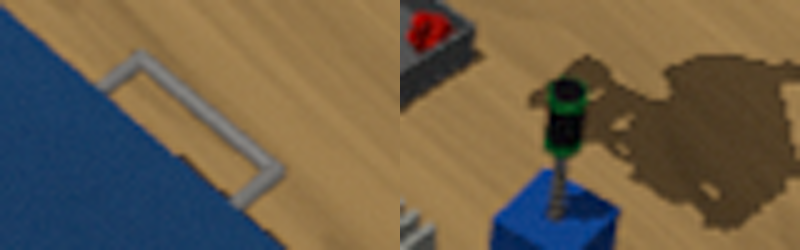

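The rod stands upright in its stand (right crop 565,115), the plug lies in the tray, and the handle bar centre is near (556.4,175.5). Heading to the handle.

```bash
python3 go.py 556.4,175.5,250,1.654 556.4,175.5,122,1.654
```

```text
t 27.1 p [ 394.2 -140.9  286.6] rot [-3.141  0.     0.122] F [ 0.2 -0.3  0.4] w 50.1 g 0.0 q6 0.81
556.4,175.5,250,1.654 [-0.0, -0.0, -1.532, 19.97, -29.42, 3.67] min rows 9
556.4,175.5,122,1.654 [-0.0, -0.0, -1.532, 19.97, -29.41, 16.47] min rows 3
```

>>> play_rows(
  series=[
    [0,0,-0.17,2.2,-3.3,3.7,3.6],
    [0,0,-0.34,4.4,-6.6,3.7,3.6],
    [0,0,-0.51,6.6,-9.9,3.7,3.6],
    [0,0,-0.68,8.8,-13.2,3.7,3.6],
    [0,0,-0.85,11,-16.5,3.7,3.6],
    [0,0,-1.02,13.2,-19.8,3.7,3.6],
    [0,0,-1.19,15.4,-23.1,3.7,3.6],
    [0,0,-1.36,17.6,-26.4,3.7,3.6],
    [0,0,-1.532,20,-29.4,3.7,3.6],
    [0,0,-1.532,20,-29.4,3.7,3.6],
    [0,0,-1.532,20,-29.4,3.7,3.6],
    [0,0,-1.532,20,-29.4,3.7,3.6],
    [0,0,-1.532,20,-29.4,3.7,3.6],
    [0,0,-1.532,20,-29.4,3.7,3.6],
  ],
)

```text
time_s: 28.9
tcp_pos: [556.9, 174.1, 249.8]
tool_rot: [3.141, -0.0, 1.653]
contact_force: [0.7, -0.4, -0.7]
grip_width: 35.9
grasp_force: 0.0
```

```bash
python3 go.py 556.4,175.5,123,1.654
```

```text
t 28.9 p [556.9 174.1 249.8] rot [ 3.141 -0.     1.653] F [ 0.7 -0.4 -0.7] w 35.9 g 0.0 q6 0.01
556.4,175.5,123,1.654 [0.0, -0.0, -0.001, 0.15, -0.04, 12.68] min rows 3
```

>>> play_rows(
  series=[
    [0,0,0,0.1,-0.04,4,3.6],
    [0,0,0,0.1,-0.04,8,3.6],
    [0,0,0,0.1,-0.04,10,3.6],
    [0,0,0,0.1,-0.04,11.5,3.6],
    [0,0,0,0.1,-0.04,12.6,3.6],
    [0,0,0,0.1,-0.04,12.6,3.6],
    [0,0,0,0.1,-0.04,12.6,2],
    [0,0,0,0.1,-0.04,12.6,0.5],
    [0,0,0,0.1,-0.04,12.6,0.5],
    [0,0,0,0.1,-0.04,12.6,0.5],
    [0,0,0,0.1,-0.04,12.6,0.5],
  ],
  newtons=20,
)

```text
time_s: 30.28
tcp_pos: [553.7, 175.3, 124.1]
tool_rot: [-3.134, 0.001, 1.654]
contact_force: [-12.4, -1.9, 10.1]
grip_width: 9.3
grasp_force: 20.0
```

>>> play_rows(
  series=[
    [0,0,0,0,-0.5,0,0.5],
    [0,0,0,0,-1.5,0,0.5],
    [0,0,0,0,-3,0,0.5],
    [0,0,0,0,-4.5,0,0.5],
    [0,0,0,0,-6,0,0.5],
    [0,0,0,0,-7.5,0,0.5],
    [0,0,0,0,-9,0,0.5],
    [0,0,0,0,-10.5,0,0.5],
    [0,0,0,0,-11.5,0,0.5],
    [0,0,0,0,-12.2,0,0.5],
    [0,0,0,0,-12.6,0,0.5],
    [0,0,0,0,-13,0,0.5],
    [0,0,0,0,-13.2,0,0.5],
    [0,0,0,0,-13.4,0,0.5],
    [0,0,0,0,-13.4,0,0.5],
  ],
)

```text
time_s: 32.15
tcp_pos: [424.0, 164.5, 124.1]
tool_rot: [3.139, -0.0, 1.654]
contact_force: [3.6, 1.9, 2.4]
grip_width: 9.0
grasp_force: 20.0
```

>>> play_rows(
  series=[
    [0,0,0,0,-0.15,0,0.5],
    [0,0,0,0,-0.3,0,0.5],
    [0,0,0,0,-0.4,0,0.5],
    [0,0,0,0,-0.4,0,0.5],
  ],
)

```text
time_s: 32.65
tcp_pos: [423.8, 164.4, 124.2]
tool_rot: [3.129, -0.001, 1.653]
contact_force: [20.7, 4.3, -12.5]
grip_width: 9.2
grasp_force: 20.0
```

>>> play_rows(
  series=[
    [0,0,0,0,0.2,0,0.5],
    [0,0,0,0,0.4,0,0.5],
    [0,0,0,0,0.4,0,2],
    [0,0,0,0,0.4,0,3.2],
    [0,0,0,0,0.4,0,3.2],
    [0,0,0,0,0.4,-3,3.2],
    [0,0,0,0,0.4,-7,3.2],
    [0,0,0,0,0.4,-12,3.2],
    [0,0,0,0,0.4,-15,3.2],
    [0,0,0.17,-2.5,0.4,-15,4],
    [0,0,0.34,-5,0.4,-15,4],
    [0,0,0.51,-7.5,0.4,-15,4],
    [0,0,0.68,-10,0.4,-15,4],
    [0,0,0.85,-12.5,0.4,-15,4],
    [0,0,1.02,-15,0.4,-15,4],
    [0,0,1.19,-17.5,0.4,-15,4],
    [0,0,1.36,-20,0.4,-15,4],
    [0,0,1.53,-22,0.4,-15,4],
    [0,0,1.57,-22,0.4,-15,4],
    [0,0,1.57,-22,0.4,-15,4],
  ],
)

```text
time_s: 35.15
tcp_pos: [440.8, -54.9, 273.2]
tool_rot: [-3.141, 0.001, 0.084]
contact_force: [-0.6, -0.0, 0.1]
grip_width: 39.8
grasp_force: 0.0
```

```bash
python3 go.py; python3 - <<'E'
from h import *
ims=[]
for n,(u0,u1,v0,v1) in dict(scene=(320,430,190,290),top=(215,325,165,265)).items():
    f=grab(n);np.savez(f"{n}D.npz",**f);ims.append(cv2.resize(f["image"][v0:v1,u0:u1],None,fx=3.6,fy=3.6,interpolation=cv2.INTER_CUBIC))
cv2.imwrite("pics/dr.png",np.hstack(ims))
E
```

```text
t 35.1 p [440.8 -54.9 273.2] rot [-3.141e+00  1.000e-03  8.400e-02] F [-0.6 -0.   0.1] w 39.8 g 0.0 q6 1.09
```

View pics/dr.png

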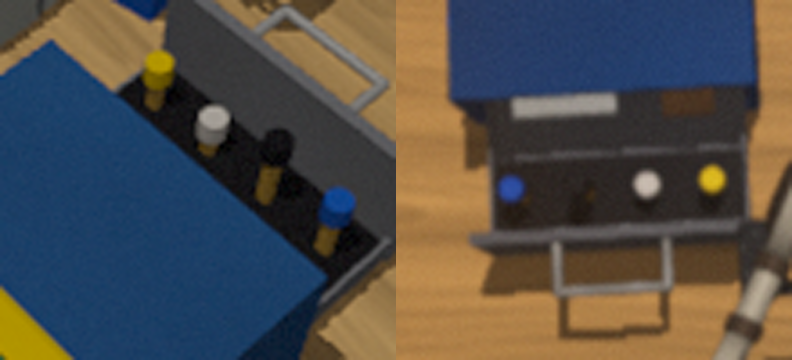

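The drawer is open. From +y the order is blue (top crop 511,190), black (590,192), white (647,184), yellow (712,180).

```bash
python3 - <<'E'
from h import *
th=.0825;ex=np.array([np.cos(th),np.sin(th)]);ey=np.array([-ex[1],ex[0]])
c=np.array([751.6,192.7])-228*ex
for n,y in zip(("blue","black","white","yellow"),(93,31,-31,-93)): print(n,(c+y*ey).round(1))
for n in("top","scene"):
  f=dict(np.load(n+"D.npz"));P=pts(f);H,S,V=cv2.split(cv2.cvtColor(f["image"],cv2.COLOR_BGR2HSV));z=P[...,2]
  box=(P[...,0]>480)&(P[...,0]<575)&(P[...,1]>50)&(P[...,1]<300)
  for nm,m,zt in(("blue",(H>100)&(H<130)&(S>130)&(z<118),110),("white",(S<60)&(V>110)&(z>60)&(z<92),86),("yellow",(H>20)&(H<35)&(S>150)&(z>72),98),("black",(z>90)&(z<128)&(V<70)&(P[...,0]<545),122)):
    m=box&m&(z>55);k,l,st,cc=cv2.connectedComponentsWithStats(m.astype(np.uint8))
    if k<2: continue
    i=1+st[1:,4].argmax();mm=l==i;top=mm&(abs(z-zt)<5)
    uv=np.argwhere(top)[:,::-1]
    print(n,nm,st[i],"cloudtop",P[top].mean(0).round(1),"ray",ray(f,*uv.mean(0),zt).round(1) if len(uv) else "")
E
```

```text
blue [516.7 266.6]
black [521.8 204.8]
white [526.9 143. ]
yellow [532.   81.2]
top blue [243 214   8   7  41] cloudtop [517.4 267.5 110.5] ray [517.5 267.5 110. ]
top white [281 213   7   7  36] cloudtop [527.  144.4  85.8] ray [527.  144.4  86. ]
top yellow [299 211   7   8  42] cloudtop [532.6  81.9  98.6] ray [532.7  81.9  98. ]
top black [261 212   8   8  45] cloudtop [523.  205.6 122.5] ray [523.1 205.7 122. ]
scene blue [408 242  10  11  85] cloudtop [517.6 265.6 110.1] ray [517.5 265.6 110. ]
scene white [375 220   8   6  39] cloudtop [526.7 142.   86.4] ray [526.5 141.9  86. ]
scene yellow [359 204   9  11  72] cloudtop [532.2  80.5  98.1] ray [532.2  80.5  98. ]
scene black [367 188  39  38 335] cloudtop [485.9 119.3 122. ] ray [485.9 120.  122. ]
```

```bash
python3 go.py 527,143.2,200,0.083 527,143.2,76,0.083
```

```text
t 35.2 p [441.  -54.7 273.4] rot [-3.141e+00  1.000e-03  8.500e-02] F [-0.3  0.1 -0.7] w 39.9 g 0.0 q6 1.09
527,143.2,200,0.083 [-0.0, 0.001, 0.002, 10.25, -18.98, 7.34] min rows 4
527,143.2,76,0.083 [-0.0, 0.001, 0.002, 10.26, -18.98, 19.74] min rows 2
```

>>> play_rows(
  series=[
    [0,0,0,2.5,-4.8,0,4.4],
    [0,0,0,5,-9.5,2,4.4],
    [0,0,0,7.5,-14,5,4.4],
    [0,0,0,10.2,-19,7.3,4.4],
    [0,0,0,10.2,-19,7.3,4.4],
    [0,0,0,10.2,-19,7.3,4.4],
    [0,0,0,10.2,-19,7.3,4.4],
    [0,0,0,10.2,-19,7.3,4.4],
  ],
)

```text
time_s: 36.25
tcp_pos: [527.3, 142.0, 201.6]
tool_rot: [3.141, -0.002, 0.082]
contact_force: [-0.4, -0.3, -0.3]
grip_width: 44.1
grasp_force: 0.0
```

```bash
python3 go.py 527,143.2,76,0.083
```

```text
t 36.2 p [527.3 142.  201.6] rot [ 3.141e+00 -2.000e-03  8.200e-02] F [-0.4 -0.3 -0.3] w 44.1 g 0.0 q6 1.53
527,143.2,76,0.083 [0.0, -0.002, -0.001, -0.04, -0.12, 12.56] min rows 3
```

>>> play_rows(
  series=[
    [0,0,0,0,-0.1,4,4.4],
    [0,0,0,0,-0.1,8,4.4],
    [0,0,0,0,-0.1,10.5,4.4],
    [0,0,0,0,-0.1,12,4.4],
    [0,0,0,0,-0.1,12.55,4.4],
    [0,0,0,0,-0.1,12.55,4.4],
    [0,0,0,0,-0.1,12.55,3],
    [0,0,0,0,-0.1,12.55,1.5],
    [0,0,0,0,-0.1,12.55,1.5],
    [0,0,0,0,-0.1,12.55,1.5],
    [0,0,0,0,-0.1,12.55,1.5],
    [0,0,0,0,-0.1,12.55,1.5],
  ],
  newtons=20,
)

```text
time_s: 37.75
tcp_pos: [527.4, 144.1, 75.7]
tool_rot: [-3.142, -0.001, 0.084]
contact_force: [-0.4, 1.2, 6.2]
grip_width: 22.5
grasp_force: 20.0
```

```bash
python3 go.py 527,143.2,255,0.083 586,-128,180,0.122
```

```text
t 37.8 p [527.4 144.1  75.7] rot [-3.142e+00 -1.000e-03  8.400e-02] F [-0.4  1.2  6.2] w 22.5 g 20.0 q6 1.53
527,143.2,255,0.083 [-0.0, -0.001, 0.001, -0.03, 0.08, -17.93] min rows 3
586,-128,180,0.122 [-0.0, -0.001, -0.038, 3.57, 27.6, -10.43] min rows 5
```

>>> play_rows(
  series=[
    [0,0,0,0,0,-1,1.5],
    [0,0,0,0,0,-2.5,1.5],
    [0,0,0,0,0,-6,1.5],
    [0,0,0,0,0,-11,1.5],
    [0,0,0,0,0,-15,1.5],
    [0,0,0,0,0,-16,1.5],
    [0,0,-0.01,0.9,6,-16,1.5],
    [0,0,-0.02,1.7,12,-16,1.5],
    [0,0,-0.03,2.5,18,-15,1.5],
    [0,0,-0.038,3.3,24,-12,1.5],
    [0,0,-0.038,3.6,27.6,-9.5,1.5],
    [0,0,-0.038,3.6,27.6,-8,1.5],
    [0,0,-0.038,3.6,27.6,-8,1.5],
    [0,0,-0.038,3.6,27.6,-8,1.5],
    [0,0,-0.038,3.6,27.6,-8,1.5],
  ],
)

```text
time_s: 39.62
tcp_pos: [586.5, -127.2, 156.4]
tool_rot: [3.141, -0.002, 0.123]
contact_force: [0.6, -0.2, -0.9]
grip_width: 22.3
grasp_force: 20.0
```

```bash
cat > pil.py <<'E'
import sys
from h import *
o=env.observe();p=o["tcp_pos"];L=float(sys.argv[1])
print(p.round(1),o["tool_rot"].round(3),o["contact_force"].round(1),"w",o["grip_width"].round(1))
f=grab("scene");P=pts(f)
im=f["image"];H,S,V=cv2.split(cv2.cvtColor(im,cv2.COLOR_BGR2HSV))
m=(abs(P[...,0]-p[0])<20)&(abs(P[...,1]-p[1])<20)&(P[...,2]>80)&(P[...,2]<p[2]-18)
q=P[m];print("lowest",np.sort(q[:,2])[:4].round(1))
for z in range(80,200,10):
  s=q[abs(q[:,2]-z)<5]
  if len(s)>3: print(z,len(s),(s.mean(0)-[3.3,4.4,0]).round(1),"u",np.argwhere(m&(abs(P[...,2]-z)<5))[:,1].mean().round(2))
m=(abs(P[...,2]-75)<6)&(S>70)&(H>8)&(H<35)&(P[...,0]>550)&(P[...,0]<630)
k,l,st,c=cv2.connectedComponentsWithStats(m.astype(np.uint8))
for i in range(1,k):
  if st[i,4]>=8: print(st[i],c[i].round(2),ray(f,*c[i],75).round(1))
cv2.imwrite("pics/p_%d.png"%L,np.hstack([cv2.resize(im[110:200,250:330],None,fx=6,fy=6,interpolation=cv2.INTER_CUBIC)]))
E
python3 pil.py 60
```

```text
Traceback (most recent call last):
  File "pil.py", line 4, in <module>
    print(p.round(1),o["tool_rot"].round(3),o["contact_force"].round(1),"w",o["grip_width"].round(1))
                                                                            ^^^^^^^^^^^^^^^^^^^^^
AttributeError: 'float' object has no attribute 'round'
```

```bash
sed -i 's/o\["grip_width"\].round(1)/o["grip_width"]/' pil.py; python3 pil.py 60
```

```text
[ 586.5 -127.2  156.4] [ 3.141e+00 -2.000e-03  1.230e-01] [ 0.6 -0.2 -0.9] w 22.339102368532252
lowest [ 80.4  80.7 109.2 111. ]
110 5 [ 583.9 -129.7  112.1] u 306.8
120 7 [ 586.6 -130.4  120. ] u 305.86
[270 149   7   5  18] [273.28 150.56] [ 604.2 -296.9   75. ]
[287 162   7   5  18] [289.94 163.78] [ 593.8 -212.4   75. ]
[304 176   7   5  17] [306.94 177.76] [ 585.  -129.3   75. ]
```

View pics/p_60.png

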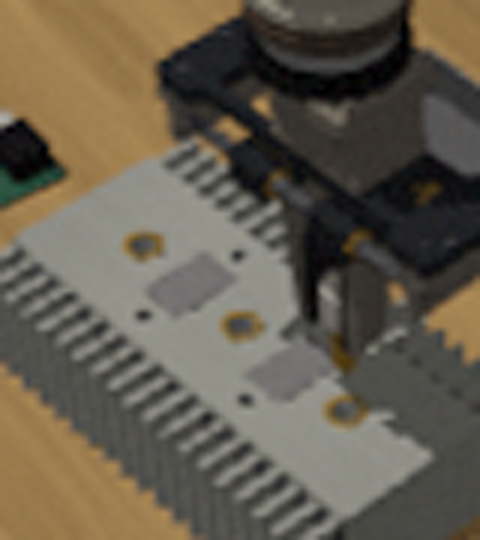

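The foot is seen at crop (343,365), right above the left rim (343,410). I'll descend gently and feel for it.

>>> play_rows(
  series=[
    [0,0,0,-0.1,0.05,1,1.5],
    [0,0,0,-0.1,0.05,2,1.5],
    [0,0,0,-0.1,0.05,2.6,1.5],
    [0,0,0,-0.1,0.05,2.9,1.5],
    [0,0,0,-0.1,0.05,3.1,1.5],
    [0,0,0,-0.1,0.05,3.3,1.5],
    [0,0,0,-0.1,0.05,3.5,1.5],
    [0,0,0,-0.1,0.05,3.5,1.5],
  ],
)

```text
time_s: 40.67
tcp_pos: [586.9, -129.2, 123.6]
tool_rot: [3.139, -0.004, 0.122]
contact_force: [-2.5, 2.4, 12.5]
grip_width: 22.1
grasp_force: 20.0
```

>>> play_rows(
  series=[
    [0,0,0,0,0,-0.4,1.5],
    [0,0,0,-0.1,-0.12,-0.4,1.5],
    [0,0,0,-0.1,-0.12,-0.4,1.5],
    [0,0,0,-0.1,-0.12,-0.1,1.5],
    [0,0,0,-0.1,-0.12,0.1,1.5],
    [0,0,0,-0.1,-0.12,0.1,1.5],
  ],
)

```text
time_s: 41.42
tcp_pos: [586.3, -127.9, 123.0]
tool_rot: [3.14, -0.006, 0.122]
contact_force: [-0.6, 2.2, 16.5]
grip_width: 22.7
grasp_force: 20.0
```

>>> play_rows(
  series=[
    [0,0,0,0,0,-0.5,1.5],
    [0,0,0,0,0,-0.5,1.5],
    [0,0,0,0,0,-0.5,1.5],
  ],
)

```text
time_s: 41.8
tcp_pos: [583.5, -127.5, 123.6]
tool_rot: [-3.141, 0.001, 0.122]
contact_force: [0.3, 0.5, 2.0]
grip_width: 22.3
grasp_force: 20.0
```

```bash
python3 pil.py 61
```

```text
[ 583.5 -127.5  123.6] [-3.141e+00  1.000e-03  1.220e-01] [0.3 0.5 2. ] w 22.29978480921346
lowest [80.2 80.3 82.  82.6]
80 6 [ 582.2 -132.4   82.4] u 307.0
[270 149   7   5  16] [273.31 150.5 ] [ 604. -297.   75.]
[287 162   7   5  18] [289.94 163.78] [ 593.8 -212.4   75. ]
[304 176   3   5   8] [304.75 177.62] [ 590.2 -134.    75. ]
[308 176   4   5   9] [309.44 178.22] [ 579.8 -123.    75. ]
```

View pics/p_61.png

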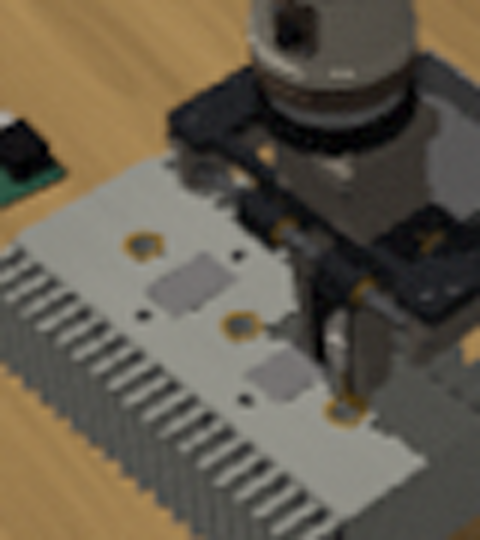

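>>> play_rows(
  series=[
    [0,0,0,0,0,-0.2,1.5],
    [0,0,0,0.12,-0.04,-0.2,1.5],
    [0,0,0,0.12,-0.04,0,1.5],
    [0,0,0,0.12,-0.04,0.2,1.5],
    [0,0,0,0.1,-0.04,0.3,1.5],
    [0,0,0,0.07,-0.04,0.4,1.5],
    [0,0,0,0.07,-0.04,0.4,1.5],
  ],
)

```text
time_s: 42.72
tcp_pos: [586.0, -127.1, 123.0]
tool_rot: [3.141, -0.004, 0.122]
contact_force: [-1.3, 2.6, 12.1]
grip_width: 22.4
grasp_force: 20.0
```

>>> play_rows(
  series=[
    [0,0,0,-0.03,-0.05,0,1.5],
    [0,0,0,-0.05,-0.1,0,1.5],
    [0,0,0,-0.08,-0.15,0,1.5],
    [0,0,0,-0.1,-0.2,0,1.5],
    [0,0,0,-0.1,-0.2,0,1.5],
  ],
)

```text
time_s: 43.35
tcp_pos: [585.4, -126.6, 123.2]
tool_rot: [3.138, -0.005, 0.122]
contact_force: [0.3, -0.6, 10.3]
grip_width: 22.4
grasp_force: 20.0
```

>>> play_rows(
  series=[
    [0,0,0,0,0,-0.3,1.5],
    [0,0,0,0.1,0.23,-0.3,1.5],
    [0,0,0,0.1,0.23,-0.05,1.5],
    [0,0,0,0.2,0.23,-0.05,1.5],
    [0,0,0,0.17,0.32,-0.05,1.5],
    [0,0,0,0.1,0.35,-0.05,1.5],
    [0,0,0,0.0,0.31,-0.05,1.5],
    [0,0,0,-0.03,0.23,-0.05,1.5],
    [0,0,0,0.0,0.13,-0.05,1.5],
    [0,0,0,0.1,0.08,-0.05,1.5],
    [0,0,0,0.22,0.11,-0.05,1.5],
    [0,0,0,0.28,0.23,-0.05,1.5],
    [0,0,0,0.24,0.36,-0.05,1.5],
    [0,0,0,0.1,0.43,-0.05,1.5],
    [0,0,0,-0.05,0.37,-0.05,1.5],
    [0,0,0,-0.11,0.23,-0.05,1.5],
    [0,0,0,-0.05,0.08,-0.05,1.5],
    [0,0,0,0.1,0.02,-0.05,1.5],
    [0,0,0,0.1,0.23,0,1.5],
    [0,0,0,0.1,0.23,0,1.5],
  ],
)

```text
time_s: 45.85
tcp_pos: [586.4, -127.6, 122.6]
tool_rot: [3.14, -0.004, 0.122]
contact_force: [0.3, 2.4, 11.1]
grip_width: 22.3
grasp_force: 20.0
```

```bash
python3 - <<'E'
from h import *
o=env.observe();print(o["tcp_pos"],o["contact_force"],o["ft_torque"],o["tool_rot"])
f=grab("scene");im=f["image"];np.savez("sceneW.npz",**f)
a=cv2.resize(im[160:190,290:325],None,fx=11,fy=11,interpolation=cv2.INTER_NEAREST)
f=grab("top");b=cv2.resize(f["image"][180:220,340:380],None,fx=8,fy=8,interpolation=cv2.INTER_NEAREST)
h=max(a.shape[0],b.shape[0]);pad=lambda x:cv2.copyMakeBorder(x,0,h-x.shape[0],0,0,0)
cv2.imwrite("pics/w.png",np.hstack([pad(a),pad(b)]))
E
```

```text
[ 586.40804504 -127.64543512  122.55390327] [ 0.27395654  2.42360808 11.10675121] [ 0.5276253   0.00402795 -0.02753801] [ 3.14048954 -0.00435999  0.12163719]
```

View pics/w.png

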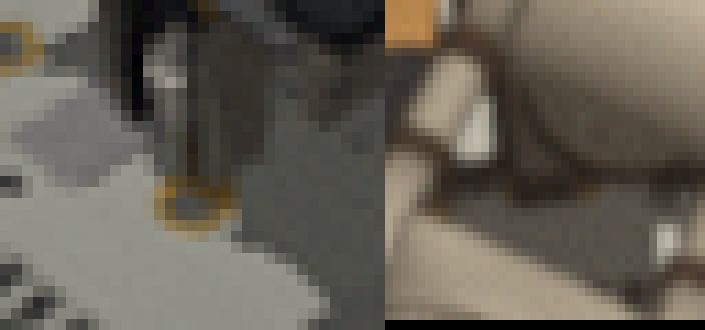

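```bash
python3 - <<'E'
from h import *
f=dict(np.load("sceneW.npz"));P=pts(f);im=f["image"]
for v in range(166,179):
  print(v,[f"{u}:{int(P[v,u,0])},{int(P[v,u,1])},{int(P[v,u,2])}/{'-'.join(str(x) for x in im[v,u])}" for u in range(303,313,1)])
print(ray(f,307.2,171,106))
E
```

```text
166 ['303:597,-129,136/108-113-118', '304:593,-129,133/124-131-137', '305:593,-124,138/109-114-120', '306:595,-115,147/84-89-93', '307:594,-112,149/44-48-53', '308:593,-108,151/54-59-63', '309:594,-101,158/45-48-54', '310:592,-98,159/45-50-54', '311:585,-103,150/45-49-55', '312:582,-103,148/46-51-56']
167 ['303:596,-131,129/65-68-72', '304:596,-126,133/118-124-130', '305:592,-125,131/143-150-157', '306:596,-115,143/114-119-125', '307:595,-110,147/42-46-49', '308:592,-109,145/51-56-59', '309:594,-101,153/46-52-53', '310:591,-100,152/43-50-52', '311:588,-100,150/44-49-53', '312:583,-101,146/43-49-53']
168 ['303:595,-132,123/46-48-50', '304:596,-125,129/77-81-85', '305:595,-122,132/90-96-100', '306:595,-115,137/69-72-76', '307:594,-112,140/38-42-46', '308:595,-105,146/49-54-58', '309:592,-104,145/50-53-57', '310:592,-99,149/42-46-52', '311:588,-100,145/41-48-52', '312:583,-101,142/43-49-54']
169 ['303:595,-133,118/27-25-28', '304:596,-125,125/71-75-79', '305:594,-123,126/91-97-101', '306:595,-116,132/72-77-79', '307:595,-111,136/46-48-51', '308:594,-106,140/51-58-61', '309:593,-103,142/
[... 2077 characters left out ...]
,-121,86/39-57-66', '311:570,-127,75/58-70-74', '312:569,-124,77/76-80-80']
177 ['303:594,-137,77/130-145-150', '304:591,-136,76/85-128-150', '305:589,-134,76/46-99-126', '306:584,-134,73/60-77-84', '307:587,-124,84/51-67-76', '308:584,-123,83/33-60-76', '309:580,-123,80/25-55-73', '310:577,-123,78/25-59-75', '311:572,-124,74/55-70-76', '312:571,-120,77/76-80-79']
178 ['303:595,-136,74/122-142-149', '304:593,-132,76/73-113-131', '305:587,-137,68/56-78-88', '306:585,-133,70/74-74-72', '307:582,-132,69/70-74-74', '308:584,-124,77/60-70-72', '309:578,-126,71/46-70-80', '310:577,-122,74/34-74-94', '311:576,-119,76/60-80-91', '312:572,-119,74/76-79-77']
[ 583.50504332 -128.54717904  106.        ]
```

The picture shows the pillar's foot behind the rim (hole interior still visible at crop 195,205), so the pillar probably tilted in the grip. I'll lift, turn so the camera sees the shank between the fingers, and measure the tilt.

>>> play_rows(
  series=[
    [0,0,0,0,0,-1,1.5],
    [0,0,0,0,0,-3,1.5],
    [0,0,0,0,0,-4.5,1.5],
    [0,0,-0.17,0,0,-4.5,1.5],
    [0,0,-0.34,0,0,-4.5,1.5],
    [0,0,-0.51,0,0,-4.5,1.5],
    [0,0,-0.68,0,0,-4.5,1.5],
    [0,0,-0.81,0,0,-4.5,1.5],
    [0,0,-0.81,0,0,-4.5,1.5],
    [0,0,-0.81,0,0,-4.5,1.5],
  ],
)

```text
time_s: 47.2
tcp_pos: [584.6, -127.5, 165.5]
tool_rot: [3.141, -0.0, 0.93]
contact_force: [0.5, 0.2, -0.8]
grip_width: 22.3
grasp_force: 20.0
```

```bash
cat > tilt.py <<'E'
import sys
from h import *
o=env.observe();p=o["tcp_pos"];rad=7
yaw=o["tool_rot"][2];print(p.round(1),o["tool_rot"].round(3),o["contact_force"].round(1))
f=grab("scene");P=pts(f);cv2.imwrite(sys.argv[1],cv2.resize(f["image"][140:190,280:335],None,fx=9,fy=9,interpolation=cv2.INTER_CUBIC))
tx=np.array([np.cos(yaw),np.sin(yaw)]);ty=np.array([np.sin(yaw),-np.cos(yaw)])
bias=np.array([1.7,1.4])
D=P[...,:2]+bias-p[:2];X=D@tx;Y=D@ty;Z=P[...,2]
for z in range(int(p[2])-90,int(p[2])+10,5):
  m=(abs(Z-z)<2.5)&(abs(Y)<11)&(abs(X)<30)
  if m.sum()>1: print(z,m.sum(),"x med %.1f max %.1f  y %.1f..%.1f"%(np.median(X[m]),X[m].max(),Y[m].min(),Y[m].max()))
E
python3 tilt.py pics/t1.png
```

```text
[ 584.6 -127.5  165.5] [ 3.141 -0.     0.93 ] [ 0.5  0.2 -0.8]
75 71 x med -1.0 max 29.6  y -11.0..11.0
80 12 x med -4.8 max 25.8  y -10.8..8.6
120 2 x med -1.6 max -1.2  y -2.6..6.7
125 4 x med 0.0 max 0.6  y 0.4..6.6
130 4 x med 0.7 max 3.0  y -2.8..6.4
135 5 x med 0.6 max 2.5  y -3.0..6.2
140 5 x med 1.3 max 2.7  y -0.0..6.1
150 5 x med 4.5 max 12.7  y -9.5..5.6
155 4 x med 7.5 max 13.0  y -9.7..8.3
160 9 x med 9.0 max 12.4  y -9.8..8.2
165 6 x med 9.3 max 13.3  y -9.9..8.0
170 8 x med 10.0 max 11.1  y -10.0..7.8
```

View pics/t1.png

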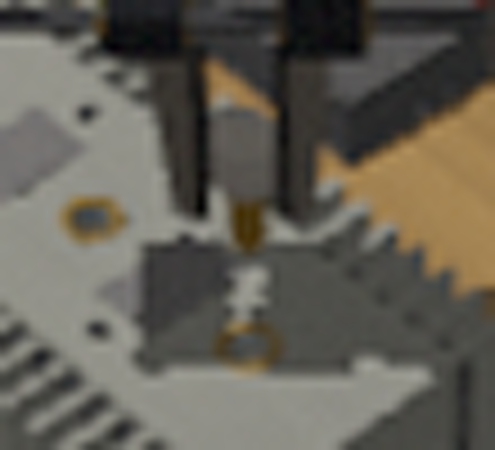

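The view is clear: the shank leans back toward tool -x, about 0.2 rad (brass foot at crop 248,235, rim at 248,348). I'll grip harder and tilt the tool to bring the pillar upright.

>>> play_rows(
  series=[
    [0,0,0,0,0,0,1.5],
    [0,0,0,0,0,0,1.5],
    [0,0.1,0,0,0,0,1.5],
    [0,0.2,0,0,0,0,1.5],
    [0,0.2,0,0,0,0,1.5],
    [0,0.2,0,0,0,0,1.5],
  ],
  newtons=45,
)

```text
time_s: 48.0
tcp_pos: [584.6, -127.3, 165.2]
tool_rot: [3.142, -0.199, 0.932]
contact_force: [0.5, -0.3, -0.4]
grip_width: 22.1
grasp_force: 45.0
```

```bash
cat > tilt2.py <<'E'
import sys
from h import *
o=env.observe();p=o["tcp_pos"]
print(p.round(1),o["tool_rot"].round(3),o["contact_force"].round(1),o["grip_width"])
f=grab("scene");P=pts(f)
yaw=0.93;tx=np.array([np.cos(yaw),np.sin(yaw)]);ty=np.array([np.sin(yaw),-np.cos(yaw)])
bias=np.array([1.7,1.4]);S1=np.array([float(sys.argv[1]),float(sys.argv[2])])
D=P[...,:2]+bias-S1;X=D@tx;Y=D@ty;Z=P[...,2]
dp=p[:2]-S1;print("TCP rel socket: x %.1f y %.1f"%(dp@tx,dp@ty))
v,u=np.mgrid[:400,:640]
pts_=[]
for z in range(82,int(p[2])+14,6):
  m=(abs(Z-z)<3)&(abs(Y-dp@ty)<10)&(abs(X-dp@tx)<25)
  if m.sum()>1: print(z,m.sum(),"x med %.1f max %.1f  y %.1f..%.1f u %.1f..%.1f v %d"%(np.median(X[m]),np.percentile(X[m],90),Y[m].min(),Y[m].max(),u[m].min(),u[m].max(),np.median(v[m])))
E
python3 tilt2.py 585.6 -127.2
```

```text
[ 584.6 -127.3  165.2] [ 3.142 -0.199  0.932] [ 0.5 -0.3 -0.4] 22.061614567525996
TCP rel socket: x -0.7 y -0.8
82 3 x med 9.0 max 19.4  y -8.6..1.0 u 307.0..310.0 v 179
118 2 x med 5.6 max 6.1  y -0.2..3.0 u 306.0..307.0 v 170
124 5 x med 7.1 max 10.1  y -3.4..5.8 u 305.0..308.0 v 169
130 6 x med 7.0 max 8.8  y -3.5..5.6 u 305.0..308.0 v 167
136 6 x med 8.3 max 8.6  y -3.7..5.4 u 305.0..308.0 v 166
142 8 x med 4.9 max 7.9  y -4.0..5.2 u 305.0..308.0 v 164
148 3 x med 4.3 max 7.5  y -0.9..5.1 u 305.0..307.0 v 163
154 8 x med 9.6 max 12.3  y -10.4..7.9 u 304.0..310.0 v 162
160 12 x med 8.3 max 11.1  y -10.5..7.6 u 304.0..310.0 v 161
166 6 x med 9.8 max 11.8  y -10.6..4.3 u 305.0..310.0 v 159
172 21 x med 6.4 max 10.3  y -10.7..7.5 u 304.0..310.0 v 157
178 24 x med 1.5 max 7.9  y -7.8..7.3 u 304.0..309.0 v 155
```

>>> play_rows(
  series=[
    [0,0,0,-0.25,0,1,1.5],
    [0,0,0,-0.45,0,2,1.5],
    [0,0,0,-0.65,0,3,1.5],
    [0,0,0,-0.75,0,3.4,1.5],
    [0,0,0,-0.75,0,3.4,1.5],
    [0,0,0,-0.75,0,3.4,1.5],
  ],
)

```text
time_s: 48.8
tcp_pos: [584.4, -128.1, 130.7]
tool_rot: [3.141, -0.2, 0.932]
contact_force: [0.1, 0.1, -0.9]
grip_width: 21.6
grasp_force: 45.0
```

```bash
python3 tilt2.py 585.6 -127.2
```

```text
[ 584.4 -128.1  130.7] [ 3.141 -0.2    0.932] [ 0.1  0.1 -0.9] 21.616373818283265
TCP rel socket: x -1.4 y -0.5
88 8 x med 6.3 max 7.4  y -5.6..7.0 u 305.0..309.0 v 176
94 4 x med 6.2 max 8.6  y -2.6..6.8 u 305.0..308.0 v 175
100 6 x med 4.8 max 8.6  y -2.8..6.6 u 305.0..308.0 v 174
106 5 x med 5.8 max 6.6  y -2.8..6.4 u 305.0..308.0 v 173
112 7 x med 6.4 max 9.0  y -9.4..6.2 u 305.0..310.0 v 171
118 4 x med 7.9 max 11.9  y -9.6..5.8 u 305.0..310.0 v 170
124 9 x med 8.2 max 10.6  y -9.7..8.8 u 304.0..310.0 v 169
130 11 x med 8.3 max 10.9  y -9.7..8.7 u 304.0..310.0 v 168
136 12 x med 7.4 max 9.7  y -9.9..8.4 u 304.0..310.0 v 166
142 30 x med -2.4 max 6.9  y -9.9..8.5 u 304.0..310.0 v 162
```

>>> play_rows(
  series=[
    [0,0,0,-0.1,0,0.4,1.5],
    [0,0,0,-0.16,0,0.8,1.5],
    [0,0,0,-0.2,0,1.0,1.5],
    [0,0,0,-0.24,0,1.2,1.5],
    [0,0,0,-0.24,0,1.2,1.5],
  ],
)

```text
time_s: 49.48
tcp_pos: [584.3, -127.8, 118.0]
tool_rot: [3.141, -0.2, 0.932]
contact_force: [0.9, 0.2, -1.0]
grip_width: 22.0
grasp_force: 45.0
```

>>> play_rows(
  series=[
    [0,0,0,-0.08,0,0.4,1.5],
    [0,0,0,-0.16,0,0.8,1.5],
    [0,0,0,-0.2,0,1.0,1.5],
    [0,0,0,-0.23,0,1.15,1.5],
    [0,0,0,-0.25,0,1.25,1.5],
    [0,0,0,-0.28,0,1.4,1.5],
    [0,0,0,-0.28,0,1.4,1.5],
  ],
)

```text
time_s: 50.35
tcp_pos: [584.9, -127.6, 104.2]
tool_rot: [3.14, -0.201, 0.932]
contact_force: [5.5, 3.6, 2.0]
grip_width: 22.0
grasp_force: 45.0
```

>>> play_rows(
  series=[
    [0,0,0,0,0,0,2.6],
    [0,0,0,0,0,0,4.4],
    [0,0,0,0,0,0,4.4],
    [0,0,0,0,0,-3,4.4],
    [0,0,0,0,0,-7,4.4],
    [0,-0.1,0,0,0,-11,4.4],
    [0,-0.2,0.17,0,0,-13,4.4],
    [0,-0.2,0.3,0,0,-13,4.4],
    [0,-0.2,0.3,0,0,-13,4.4],
  ],
)

```text
time_s: 51.48
tcp_pos: [568.7, -148.6, 231.0]
tool_rot: [-3.112, 0.006, 0.636]
contact_force: [0.3, 0.2, -0.4]
grip_width: 43.9
grasp_force: 0.0
```

```bash
python3 go.py; cat > chk.py <<'E'
from h import *
import sys
f=grab("scene");P=pts(f);H,S,V=cv2.split(cv2.cvtColor(f["image"],cv2.COLOR_BGR2HSV))
b=np.array([1.7,1.4,0])
for n,s in(("S1",(585.6,-127.2)),("S2",(595.8,-211.5)),("S3",(606.1,-295.9))):
  Q=P+b;m=(np.hypot(Q[...,0]-s[0],Q[...,1]-s[1])<17)&(Q[...,2]>80)&(Q[...,2]<140)
  if m.sum()>3:
    q=Q[m];t=q[q[:,2]>q[:,2].max()-6];print(n,m.sum(),"ztop p90 %.1f"%np.percentile(q[:,2],90),"top centre",t.mean(0).round(1),"color",f["image"][m].mean(0).round())
E
python3 chk.py
```

```text
t 51.5 p [ 568.7 -148.6  231. ] rot [-3.112  0.006  0.636] F [ 0.3  0.2 -0.4] w 43.9 g 0.0 q6 0.47
S1 63 ztop p90 117.0 top centre [ 590.3 -125.2  115.5] color [110. 119. 125.]
```

White stands in socket 1 with its top at 115, as it should. Now for black.

```bash
python3 go.py 523.2,205.2,215,0.083
```

```text
t 51.5 p [ 568.4 -148.6  230.6] rot [-3.112  0.006  0.636] F [-0.3  0.3  1. ] w 44.0 g 0.0 q6 0.47
523.2,205.2,215,0.083 [-0.027, 0.015, 0.553, 17.4, -31.08, 2.38] min rows 6
```

>>> play_rows(
  series=[
    [0,0,0.1,2.9,-5.1,0.3,4.4],
    [0,0,0.2,5.8,-10.2,0.6,4.4],
    [-0.01,0,0.3,8.7,-15.3,1,4.4],
    [-0.02,0.01,0.4,11.6,-20.4,1.5,4.4],
    [-0.027,0.015,0.5,14.5,-25.5,2,4.4],
    [-0.027,0.015,0.553,17.4,-31.1,2.4,4.4],
    [-0.027,0.015,0.553,17.4,-31.1,2.4,4.4],
    [-0.027,0.015,0.553,17.4,-31.1,2.4,4.4],
    [-0.027,0.015,0.553,17.4,-31.1,2.4,4.4],
    [-0.027,0.015,0.553,17.4,-31.1,2.4,4.4],
  ],
)

```text
time_s: 52.78
tcp_pos: [524.8, 204.2, 215.3]
tool_rot: [-3.142, -0.001, 0.079]
contact_force: [0.1, -0.3, 0.3]
grip_width: 44.3
grasp_force: 0.0
```

```bash
python3 go.py 523.2,205.2,112,0.083
```

```text
t 52.8 p [524.8 204.2 215.3] rot [-3.142e+00 -1.000e-03  7.900e-02] F [ 0.1 -0.3  0.3] w 44.3 g 0.0 q6 1.65
523.2,205.2,112,0.083 [-0.0, -0.001, -0.004, -0.16, -0.11, 10.33] min rows 2
```

>>> play_rows(
  series=[
    [0,0,0,-0.16,-0.1,4,4.4],
    [0,0,0,-0.16,-0.1,8,4.4],
    [0,0,0,-0.16,-0.1,9.7,4.4],
    [0,0,0,-0.16,-0.1,10.3,4.4],
    [0,0,0,-0.16,-0.1,10.3,4.4],
    [0,0,0,-0.16,-0.1,10.3,3],
    [0,0,0,-0.16,-0.1,10.3,1.5],
    [0,0,0,-0.16,-0.1,10.3,1.5],
    [0,0,0,-0.16,-0.1,10.3,1.5],
    [0,0,0,-0.16,-0.1,10.3,1.5],
    [0,0,0,-0.16,-0.1,10.3,1.5],
  ],
  newtons=45,
)

```text
time_s: 54.15
tcp_pos: [523.5, 206.5, 113.1]
tool_rot: [-3.141, -0.003, 0.081]
contact_force: [0.1, 0.4, 5.9]
grip_width: 22.4
grasp_force: 45.0
```

```bash
python3 go.py 523.2,205.2,265,0.083 595.8,-211.5,210,0.93
```

```text
t 54.1 p [523.5 206.5 113.1] rot [-3.141e+00 -3.000e-03  8.100e-02] F [0.1 0.4 5.9] w 22.4 g 45.0 q6 1.65
523.2,205.2,265,0.083 [-0.0, -0.003, -0.002, 0.01, 0.12, -15.19] min rows 3
595.8,-211.5,210,0.93 [0.001, -0.003, -0.849, 3.86, 42.24, -9.69] min rows 7
```

>>> play_rows(
  series=[
    [0,0,0,0,0,-1,1.5],
    [0,0,0,0,0,-3,1.5],
    [0,0,0,0,0,-7,1.5],
    [0,0,0,0,0,-12,1.5],
    [0,0,0,0,0,-15,1.5],
    [0,0,0,0,0,-15,1.5],
    [0,0,-0.12,0.5,6,-15,1.5],
    [0,0,-0.24,1.1,12,-15,1.5],
    [0,0,-0.36,1.6,18,-15,1.5],
    [0,0,-0.48,2.2,24,-15,1.5],
    [0,0,-0.6,2.7,30,-14,1.5],
    [0,0,-0.72,3.3,36,-12,1.5],
    [0,0,-0.849,3.9,42.2,-10.5,1.5],
    [0,0,-0.849,3.9,42.2,-10,1.5],
    [0,0,-0.849,3.9,42.2,-10,1.5],
    [0,0,-0.849,3.9,42.2,-10,1.5],
    [0,0,-0.849,3.9,42.2,-10,1.5],
  ],
)

```text
time_s: 56.28
tcp_pos: [595.9, -209.8, 212.8]
tool_rot: [3.14, -0.001, 0.931]
contact_force: [-0.8, 0.1, -0.6]
grip_width: 21.7
grasp_force: 45.0
```

```bash
python3 tilt2.py 595.8 -211.5; python3 chk.py
```

```text
[ 595.9 -209.8  212.8] [ 3.14e+00 -1.00e-03  9.31e-01] [-0.8  0.1 -0.6] 21.708764011315065
TCP rel socket: x 1.4 y -0.9
82 4 x med -3.4 max 6.5  y -10.3..8.2 u 287.0..293.0 v 162
130 4 x med 4.7 max 5.1  y -1.3..8.2 u 286.0..289.0 v 152
136 6 x med 2.9 max 7.9  y -4.5..8.0 u 286.0..290.0 v 151
142 8 x med 4.4 max 7.3  y -1.9..7.5 u 286.0..289.0 v 150
148 5 x med 5.4 max 7.4  y -2.6..3.8 u 287.0..289.0 v 148
154 4 x med 5.0 max 6.6  y -2.6..6.8 u 286.0..289.0 v 147
160 8 x med 4.6 max 8.0  y -3.0..6.2 u 286.0..289.0 v 146
166 4 x med 5.2 max 5.6  y -3.3..5.8 u 286.0..289.0 v 144
172 9 x med 5.1 max 8.7  y -3.8..8.7 u 285.0..289.0 v 143
178 3 x med 4.6 max 4.7  y -4.3..4.9 u 286.0..289.0 v 141
184 9 x med 3.1 max 8.3  y -4.6..7.6 u 285.0..289.0 v 140
190 5 x med 5.9 max 7.3  y -2.0..7.1 u 285.0..288.0 v 138
196 4 x med 6.1 max 7.6  y -8.3..3.7 u 286.0..290.0 v 137
202 6 x med 9.9 max 11.8  y -5.7..5.8 u 285.0..289.0 v 136
208 11 x med 9.0 max 11.2  y -9.1..8.4 u 284.0..290.0 v 135
214 11 x med 10.7 max 12.3  y -9.9..7.8 u 284.0..290.0 v 133
220 27 x med 2.6 max 11.9  y -10.6..8.5 u 284.0..290.0 v 130
S1 73 ztop p90 116.6 top centre [ 589.6 -123.7  114.9] color [109. 117. 123.]
S2 13 ztop p90 139.3 top centre [ 601.4 -208.9  137.7] color [55. 77. 88.]
```

```bash
cat > col.py <<'E'
# compare brass shank columns with the projected vertical through the rim centre
import sys
from h import *
su,sv=float(sys.argv[1]),float(sys.argv[2])
o=env.observe();p=o["tcp_pos"];f=grab("scene");P=pts(f);K=f["camera_matrix"];T=np.array(f["extrinsics"])
S=ray(f,su,sv,75)
def proj(w):
    c=T[:3,:3].T@(w-T[:3,3]);return K[0,2]+K[0,0]*c[0]/-c[2],K[1,2]-K[1,1]*c[1]/-c[2]
H,Sa,V=cv2.split(cv2.cvtColor(f["image"],cv2.COLOR_BGR2HSV))
br=(H>8)&(H<32)&(Sa>95)&(np.hypot(P[...,0]-S[0],P[...,1]-S[1])<25)&(P[...,2]>84)
r=[]
for z in np.arange(80,p[2]-12,8):
    u0,v0=proj(np.array([*S[:2],z]));v=int(round(v0));c=np.flatnonzero(br[v,int(u0)-8:int(u0)+9])+int(u0)-8
    if len(c)>1: r.append(c.mean()-u0);print("z %d v %d cols %d-%d axis u %.2f diff %.2f"%(z,v,c[0],c[-1],u0,c.mean()-u0))
if r: print("mean diff px",np.mean(r),"mm/px %.2f"%(f["range_z"][int(sv),int(su)]/K[0,0]))
print("lowest brass v",np.argwhere(br)[:,0].max() if br.any() else None, "foot centre proj at z=", [(z,np.round(proj(np.array([*S[:2],z])),1)) for z in (75,p[2]-86)])
E
python3 col.py 289.94 163.8
```

```text
z 128 v 152 cols 287-289 axis u 288.90 diff -0.90
z 136 v 150 cols 287-289 axis u 288.73 diff -0.73
z 144 v 148 cols 287-289 axis u 288.57 diff -0.57
z 152 v 146 cols 287-289 axis u 288.40 diff -0.40
z 160 v 145 cols 287-289 axis u 288.23 diff -0.23
z 168 v 143 cols 286-289 axis u 288.06 diff -0.56
z 176 v 141 cols 286-289 axis u 287.89 diff -0.39
z 184 v 139 cols 286-289 axis u 287.72 diff -0.22
z 192 v 137 cols 286-291 axis u 287.54 diff 0.66
mean diff px -0.3719820838294936 mm/px 3.28
lowest brass v 152 foot centre proj at z= [(75, array([289.9, 163.8])), (np.float64(126.8696648364247), array([288.9, 152.3]))]
```

>>> play_rows(
  series=[
    [0,0,0,0.06,-0.12,1,1.5],
    [0,0,0,0.06,-0.12,2.5,1.5],
    [0,0,0,0.06,-0.12,4,1.5],
    [0,0,0,0.06,-0.12,4.6,1.5],
    [0,0,0,0.06,-0.12,4.6,1.5],
    [0,0,0,0.06,-0.12,4.6,1.5],
  ],
)

```text
time_s: 57.18
tcp_pos: [595.4, -210.1, 166.8]
tool_rot: [3.14, -0.001, 0.93]
contact_force: [0.3, -0.3, -0.9]
grip_width: 22.0
grasp_force: 45.0
```

```bash
python3 tilt2.py 595.8 -211.5; python3 col.py 289.94 163.8
```

```text
[ 595.4 -210.1  166.8] [ 3.14e+00 -1.00e-03  9.30e-01] [ 0.3 -0.3 -0.9] 21.959408659244883
TCP rel socket: x 0.8 y -1.2
82 4 x med 3.4 max 4.3  y -1.4..5.1 u 288.0..290.0 v 163
88 5 x med 3.3 max 6.5  y -4.6..8.2 u 287.0..291.0 v 162
94 6 x med 3.7 max 5.5  y -2.1..7.8 u 287.0..290.0 v 160
100 6 x med 5.4 max 7.3  y -2.6..7.0 u 287.0..290.0 v 159
106 5 x med 4.3 max 6.7  y -2.6..6.8 u 287.0..290.0 v 158
112 4 x med 4.4 max 5.4  y -3.1..6.3 u 287.0..290.0 v 156
118 5 x med 5.2 max 8.1  y -3.4..6.0 u 287.0..290.0 v 155
124 7 x med 4.4 max 7.0  y -3.8..5.5 u 287.0..290.0 v 154
130 6 x med 4.4 max 6.7  y -4.2..8.5 u 286.0..290.0 v 152
136 5 x med 3.5 max 5.2  y -4.5..7.9 u 286.0..290.0 v 151
142 9 x med 3.5 max 7.4  y -4.9..7.3 u 286.0..290.0 v 150
148 2 x med 3.1 max 5.5  y -5.1..0.8 u 288.0..290.0 v 148
154 6 x med 8.0 max 9.9  y -9.1..6.1 u 286.0..291.0 v 147
160 8 x med 8.7 max 11.6  y -6.5..6.1 u 286.0..290.0 v 146
166 7 x med 10.4 max 11.6  y -9.9..8.8 u 285.0..291.0 v 145
172 16 x med 8.9 max 12.9  y -10.3..8.3 u 285.0..291.0 v 144
178 25 x med -0.7 max 9.4  y -10.6..8.7 u 285.0..291.0 v 140
z 88 v 161 cols 288-290 axis u 289.69 diff -0.69
z 96 v 159 cols 288-290 axis u 289.54 diff -0.54
z 104 v 157 cols 287-290 axis u 289.38 diff -0.88
z 112 v 156 cols 287-289 axis u 289.22 diff -1.22
z 120 v 154 cols 287-290 axis u 289.06 diff -0.56
z 128 v 152 cols 287-290 axis u 288.90 diff -0.40
z 136 v 150 cols 288-290 axis u 288.73 diff 0.27
z 144 v 148 cols 287-290 axis u 288.57 diff -0.07
mean diff px -0.510254355632398 mm/px 3.23
lowest brass v 163 foot centre proj at z= [(75, array([289.9, 163.8])), (np.float64(80.97380282865518), array([289.8, 162.5]))]
```

>>> play_rows(
  series=[
    [0,0,0,0.1,-0.1,0,1.5],
    [0,0,0,0.1,-0.1,0.3,1.5],
    [0,0,0,0.1,-0.1,0.6,1.5],
    [0,0,0,0.1,-0.1,0.8,1.5],
    [0,0,0,0.1,-0.1,0.9,1.5],
    [0,0,0,0.1,-0.1,0.9,1.5],
  ],
)

```text
time_s: 58.02
tcp_pos: [594.9, -208.4, 157.1]
tool_rot: [3.141, -0.001, 0.93]
contact_force: [0.4, 1.7, -0.8]
grip_width: 21.5
grasp_force: 45.0
```

>>> play_rows(
  series=[
    [0,0,0,0.02,-0.03,0.7,1.5],
    [0,0,0,0.02,-0.03,1.4,1.5],
    [0,0,0,0.02,-0.03,2.1,1.5],
    [0,0,0,0.02,-0.03,2.8,1.5],
    [0,0,0,0.02,-0.03,3.4,1.5],
    [0,0,0,0.02,-0.03,4,1.5],
    [0,0,0,0.02,-0.03,4.4,1.5],
    [0,0,0,0.02,-0.03,4.7,1.5],
    [0,0,0,0.02,-0.03,4.7,1.5],
  ],
)

```text
time_s: 59.15
tcp_pos: [595.3, -208.2, 110.2]
tool_rot: [3.14, -0.001, 0.93]
contact_force: [6.1, 0.9, -0.1]
grip_width: 22.0
grasp_force: 45.0
```

>>> play_rows(
  series=[
    [0,0,0,0.08,0.08,0,1.5],
    [0,0,0,0.08,0.08,0.2,1.5],
    [0,0,0,0.08,0.08,0.4,1.5],
    [0,0,0,0.08,0.08,0.5,1.5],
    [0,0,0,0.08,0.08,0.6,1.5],
    [0,0,0,0.08,0.08,0.6,1.5],
  ],
)

```text
time_s: 59.9
tcp_pos: [596.0, -208.4, 106.1]
tool_rot: [3.14, -0.0, 0.93]
contact_force: [-1.0, 2.2, 12.0]
grip_width: 21.5
grasp_force: 45.0
```

On the bottom (12 N at 106). Release and rise, then fetch blue.

>>> play_rows(
  series=[
    [0,0,0,0,0,-0.1,1.5],
    [0,0,0,0,0,-0.2,2.6],
    [0,0,0,0,0,-0.2,4.4],
    [0,0,0,0,0,-0.2,4.4],
    [0,0,0,0,0,-3,4.4],
    [0,0,0,0,0,-7,4.4],
    [0,0,0,0,0,-11,4.4],
    [0,0,0.17,0,0,-12,4.4],
    [0,0,0.34,0,0,-12,4.4],
    [0,0,0.51,0,0,-12,4.4],
    [0,0,0.68,0,0,-12,4.4],
    [0,0,0.847,0,0,-12,4.4],
    [0,0,0.847,0,0,-12,4.4],
  ],
)

```text
time_s: 61.52
tcp_pos: [595.4, -208.0, 223.8]
tool_rot: [-3.141, -0.0, 0.084]
contact_force: [1.1, -1.0, 0.5]
grip_width: 44.0
grasp_force: 0.0
```

```bash
python3 chk.py;python3 go.py 518.4,267.2,215,0.083
```

```text
S1 74 ztop p90 116.7 top centre [ 589.6 -124.   115.6] color [107. 116. 122.]
S2 74 ztop p90 117.5 top centre [ 598.6 -209.9  115.9] color [27. 31. 33.]
t 61.6 p [ 595.5 -208.   223.9] rot [-3.141 -0.     0.086] F [ 0.1  0.5 -1.2] w 43.8 g 0.0 q6 0.96
518.4,267.2,215,0.083 [-0.001, -0.0, 0.003, -3.61, -48.0, 0.91] min rows 8
```

>>> play_rows(
  series=[
    [0,0,0,-0.5,-6,0,4.4],
    [0,0,0,-0.9,-12,0,4.4],
    [0,0,0,-1.4,-18,0,4.4],
    [0,0,0,-1.8,-24,0,4.4],
    [0,0,0,-2.3,-30,0,4.4],
    [0,0,0,-2.7,-36,0,4.4],
    [0,0,0,-3.2,-42,0,4.4],
    [0,0,0,-3.6,-48,0.9,4.4],
    [0,0,0,-3.6,-48,0.9,4.4],
    [0,0,0,-3.6,-48,0.9,4.4],
    [0,0,0,-3.6,-48,0.9,4.4],
    [0,0,0,-3.6,-48,0.9,4.4],
  ],
)

```text
time_s: 63.08
tcp_pos: [520.8, 266.2, 215.5]
tool_rot: [-3.141, -0.001, 0.081]
contact_force: [0.1, 0.7, 0.0]
grip_width: 43.9
grasp_force: 0.0
```

```bash
python3 go.py 518.2,267.2,100,0.083
```

```text
t 63.1 p [520.8 266.2 215.5] rot [-3.141e+00 -1.000e-03  8.100e-02] F [0.1 0.7 0. ] w 43.9 g 0.0 q6 1.76
518.2,267.2,100,0.083 [-0.0, -0.001, -0.002, -0.26, -0.12, 11.55] min rows 2
```

>>> play_rows(
  series=[
    [0,0,0,-0.26,-0.12,4,4.4],
    [0,0,0,-0.26,-0.12,8,4.4],
    [0,0,0,-0.26,-0.12,10.5,4.4],
    [0,0,0,-0.26,-0.12,11.5,4.4],
    [0,0,0,-0.26,-0.12,11.5,4.4],
    [0,0,0,-0.26,-0.12,11.5,4.4],
    [0,0,0,-0.26,-0.12,11.5,3],
    [0,0,0,-0.26,-0.12,11.5,1.5],
    [0,0,0,-0.26,-0.12,11.5,1.5],
    [0,0,0,-0.26,-0.12,11.5,1.5],
    [0,0,0,-0.26,-0.12,11.5,1.5],
    [0,0,0,-0.26,-0.12,11.5,1.5],
  ],
)

```text
time_s: 64.58
tcp_pos: [518.1, 268.5, 100.8]
tool_rot: [-3.141, -0.002, 0.083]
contact_force: [0.5, -0.2, 5.2]
grip_width: 22.3
grasp_force: 45.0
```

```bash
python3 go.py 606.1,-295.9,200,0.93
```

```text
t 64.6 p [518.1 268.5 100.8] rot [-3.141e+00 -2.000e-03  8.300e-02] F [ 0.5 -0.2  5.2] w 22.3 g 45.0 q6 1.76
606.1,-295.9,200,0.93 [0.001, -0.002, -0.847, 4.13, 56.97, -9.93] min rows 10
```

>>> play_rows(
  series=[
    [0,0,0,0,0,-1,1.5],
    [0,0,0,0,0,-3,1.5],
    [0,0,0,0,0,-7,1.5],
    [0,0,0,0,0,-12,1.5],
    [0,0,0,0,0,-15,1.5],
    [0,0,0,0,0,-15,1.5],
    [0,0,-0.09,0.4,6,-15,1.5],
    [0,0,-0.18,0.8,12,-15,1.5],
    [0,0,-0.27,1.3,18,-15,1.5],
    [0,0,-0.36,1.7,24,-15,1.5],
    [0,0,-0.45,2.2,30,-15,1.5],
    [0,0,-0.54,2.6,36,-15,1.5],
    [0,0,-0.63,3.1,42,-15,1.5],
    [0,0,-0.72,3.5,48,-15,1.5],
    [0,0,-0.8,3.9,53,-13,1.5],
    [0,0,-0.847,4.1,57,-10.5,1.5],
    [0,0,-0.847,4.1,57,-10,1.5],
    [0,0,-0.847,4.1,57,-10,1.5],
    [0,0,-0.847,4.1,57,-10,1.5],
    [0,0,-0.847,4.1,57,-10,1.5],
  ],
)

```text
time_s: 67.08
tcp_pos: [606.1, -295.4, 201.3]
tool_rot: [3.139, -0.001, 0.931]
contact_force: [0.1, -0.1, -0.9]
grip_width: 21.8
grasp_force: 45.0
```

```bash
python3 tilt2.py 606.1 -295.9; python3 col.py 273.25 150.53
```

```text
[ 606.1 -295.4  201.3] [ 3.139e+00 -1.000e-03  9.310e-01] [ 0.1 -0.1 -0.9] 21.777669307002572
TCP rel socket: x 0.4 y -0.3
82 3 x med 21.0 max 22.1  y -5.0..5.6 u 271.0..274.0 v 154
130 3 x med 4.4 max 4.7  y 1.3..7.8 u 269.0..271.0 v 139
136 6 x med 3.4 max 6.2  y -2.5..7.1 u 269.0..272.0 v 137
142 5 x med 4.6 max 5.1  y -2.9..6.4 u 269.0..272.0 v 136
148 7 x med 4.2 max 6.9  y -3.1..9.2 u 268.0..272.0 v 135
154 8 x med 1.4 max 5.8  y -3.8..9.0 u 268.0..272.0 v 133
160 4 x med 4.0 max 5.8  y -1.9..7.8 u 268.0..271.0 v 131
166 6 x med 5.1 max 8.5  y -1.8..7.6 u 268.0..271.0 v 131
172 5 x med 5.7 max 7.0  y -3.0..6.6 u 268.0..271.0 v 129
178 9 x med 2.9 max 6.1  y -3.3..6.4 u 268.0..271.0 v 128
190 8 x med 8.1 max 10.1  y -7.4..7.9 u 267.0..272.0 v 126
196 8 x med 9.9 max 10.9  y -5.3..7.0 u 267.0..271.0 v 124
202 12 x med 9.9 max 12.3  y -9.5..9.1 u 266.0..272.0 v 123
208 26 x med 3.0 max 10.9  y -10.1..9.1 u 266.0..272.0 v 119
214 8 x med 0.2 max 9.3  y -3.4..9.6 u 266.0..270.0 v 118
z 128 v 139 cols 270-271 axis u 271.70 diff -1.20
z 136 v 137 cols 269-272 axis u 271.45 diff -0.95
z 144 v 135 cols 269-272 axis u 271.21 diff -0.71
z 152 v 133 cols 268-272 axis u 270.96 diff -0.96
z 160 v 131 cols 268-271 axis u 270.71 diff -1.21
z 168 v 129 cols 268-271 axis u 270.46 diff -0.96
z 176 v 127 cols 263-276 axis u 270.20 diff -0.95
z 184 v 125 cols 262-273 axis u 269.94 diff -2.44
mean diff px -1.1716465143371835 mm/px 3.37
lowest brass v 139 foot centre proj at z= [(75, array([273.2, 150.5])), (np.float64(115.22791374469963), array([272.1, 141.6]))]
```

>>> play_rows(
  series=[
    [0,0,0,0.12,-0.21,1,1.5],
    [0,0,0,0.12,-0.21,2.5,1.5],
    [0,0,0,0.12,-0.21,4,1.5],
    [0,0,0,0.12,-0.21,4.5,1.5],
    [0,0,0,0.12,-0.21,4.5,1.5],
    [0,0,0,0.12,-0.21,4.5,1.5],
  ],
)

```text
time_s: 67.92
tcp_pos: [605.0, -294.4, 155.9]
tool_rot: [3.14, -0.001, 0.93]
contact_force: [-0.8, -0.3, -0.7]
grip_width: 21.9
grasp_force: 45.0
```

```bash
python3 tilt2.py 606.1 -295.9; python3 col.py 273.25 150.53
```

```text
[ 605.  -294.4  155.9] [ 3.14e+00 -1.00e-03  9.30e-01] [-0.8 -0.3 -0.7] 21.9336606972329
TCP rel socket: x 0.5 y -1.8
88 5 x med 4.0 max 5.9  y -4.4..5.5 u 271.0..274.0 v 149
94 4 x med 5.1 max 6.2  y -1.5..5.2 u 271.0..273.0 v 148
100 10 x med 4.1 max 7.1  y -5.3..7.6 u 270.0..274.0 v 146
106 3 x med 3.5 max 4.9  y 0.9..7.0 u 270.0..272.0 v 145
112 7 x med 4.8 max 5.5  y -3.4..6.7 u 270.0..273.0 v 143
118 6 x med 4.7 max 5.9  y -4.2..5.8 u 270.0..273.0 v 142
124 4 x med 3.9 max 6.4  y -4.4..5.4 u 270.0..273.0 v 140
130 6 x med 5.0 max 6.0  y -5.1..4.6 u 270.0..273.0 v 139
136 3 x med 3.9 max 5.6  y -2.2..4.4 u 270.0..272.0 v 138
142 5 x med 10.0 max 10.3  y -6.1..5.9 u 269.0..273.0 v 137
148 5 x med 8.6 max 11.4  y -4.1..6.2 u 269.0..272.0 v 136
154 11 x med 9.6 max 14.4  y -11.5..5.2 u 269.0..274.0 v 135
160 12 x med 8.1 max 10.9  y -11.6..7.6 u 268.0..274.0 v 133
166 25 x med 1.4 max 11.3  y -8.1..8.0 u 268.0..273.0 v 130
z 80 v 149 cols 271-273 axis u 273.11 diff -1.11
z 88 v 148 cols 271-274 axis u 272.88 diff -0.38
z 96 v 146 cols 271-274 axis u 272.65 diff -0.15
z 104 v 144 cols 271-273 axis u 272.41 diff -0.41
z 112 v 142 cols 271-273 axis u 272.18 diff -0.18
z 120 v 141 cols 271-273 axis u 271.94 diff 0.06
z 128 v 139 cols 267-273 axis u 271.70 diff -0.95
z 136 v 137 cols 264-269 axis u 271.45 diff -4.95
mean diff px -1.0072016013699923 mm/px 3.38
lowest brass v 149 foot centre proj at z= [(75, array([273.2, 150.5])), (np.float64(69.98279846177783), array([273.4, 151.6]))]
```

>>> play_rows(
  series=[
    [0,0,0,0.08,-0.03,0,1.5],
    [0,0,0,0.08,-0.03,0.3,1.5],
    [0,0,0,0.08,-0.03,0.6,1.5],
    [0,0,0,0.08,-0.03,0.8,1.5],
    [0,0,0,0.08,-0.03,1.0,1.5],
    [0,0,0,0.08,-0.03,1.0,1.5],
  ],
)

```text
time_s: 68.78
tcp_pos: [604.8, -293.1, 144.9]
tool_rot: [3.141, -0.001, 0.93]
contact_force: [-0.2, 0.7, -1.9]
grip_width: 21.7
grasp_force: 45.0
```

In (foot at about 70). Bottom is at TCP about 105.8.

>>> play_rows(
  series=[
    [0,0,0,0,0,0.7,1.5],
    [0,0,0,0,0,1.4,1.5],
    [0,0,0,0,0,2.1,1.5],
    [0,0,0,0,0,2.8,1.5],
    [0,0,0,0,0,3.3,1.5],
    [0,0,0,0,0,3.6,1.5],
    [0,0,0,0,0,3.8,1.5],
    [0,0,0,0,0,3.95,1.5],
    [0,0,0,0,0,4.1,1.5],
    [0,0,0,0,0,4.1,1.5],
  ],
)

```text
time_s: 70.03
tcp_pos: [605.3, -293.4, 105.8]
tool_rot: [3.14, -0.001, 0.93]
contact_force: [-0.1, 2.5, 6.2]
grip_width: 22.1
grasp_force: 45.0
```

Seated. Release, withdraw clear, and inspect everything.

>>> play_rows(
  series=[
    [0,0,0,0,0,-0.1,1.5],
    [0,0,0,0,0,-0.1,2.6],
    [0,0,0,0,0,-0.1,4.4],
    [0,0,0,0,0,-0.1,4.4],
    [0,0,0,0,0,-3,4.4],
    [0,0,0,0,0,-7,4.4],
    [0,0,0,0,0,-12,4.4],
    [0,0,0,0,0,-15,4.4],
    [0,0,0,-4,4,-17,4.4],
    [0,0,0,-8,8,-17,4.4],
    [0,0,0,-12,12,-17,4.4],
    [0,0,0,-16,14,-17,4.4],
    [0,0,0,-20,16,-17,4.4],
    [0,0,0,-24,16,-17,4.4],
    [0,0,0,-24,16,-17,4.4],
    [0,0,0,-24,16,-17,4.4],
    [0,0,0,-24,16,-17,4.4],
  ],
)

```text
time_s: 72.15
tcp_pos: [590.4, -580.0, 274.4]
tool_rot: [3.141, -0.001, 0.931]
contact_force: [-0.2, 0.7, 0.7]
grip_width: 44.2
grasp_force: 0.0
```

```bash
python3 chk.py; python3 - <<'E'
from h import *
f=grab("scene");cv2.imwrite("pics/fin.png",cv2.resize(f["image"][110:330,225:490],None,fx=3,fy=2.7))
a=dict(np.load("scene0.npz"))
P=pts(f);H,S,V=cv2.split(cv2.cvtColor(f["image"],cv2.COLOR_BGR2HSV))
m=((H<8)|(H>172))&(S>150)&(P[...,0]>300)&(P[...,0]<700)&(P[...,1]<-150);print("red",m.sum(),np.median(P[m],0))
q=P.reshape(-1,3);q=q[(q[:,2]>112)&(q[:,2]<132)&(q[:,0]<440)&(q[:,0]>380)&(q[:,1]>90)&(q[:,1]<240)];print("bar",np.median(q,0))
print(env.observe()["tcp_pos"])
E
```

```text
S1 76 ztop p90 116.4 top centre [ 590.2 -123.9  115.3] color [104. 113. 119.]
S2 73 ztop p90 115.8 top centre [ 598.1 -210.3  115.1] color [24. 28. 32.]
S3 69 ztop p90 116.4 top centre [ 608.1 -293.6  115.9] color [98. 58. 32.]
red 54 [ 369.28242705 -261.62351391   38.84164912]
bar [427.79190387 170.36924352 125.95756425]
[ 590.33697716 -580.17431323  274.50882786]
```

View pics/fin.png

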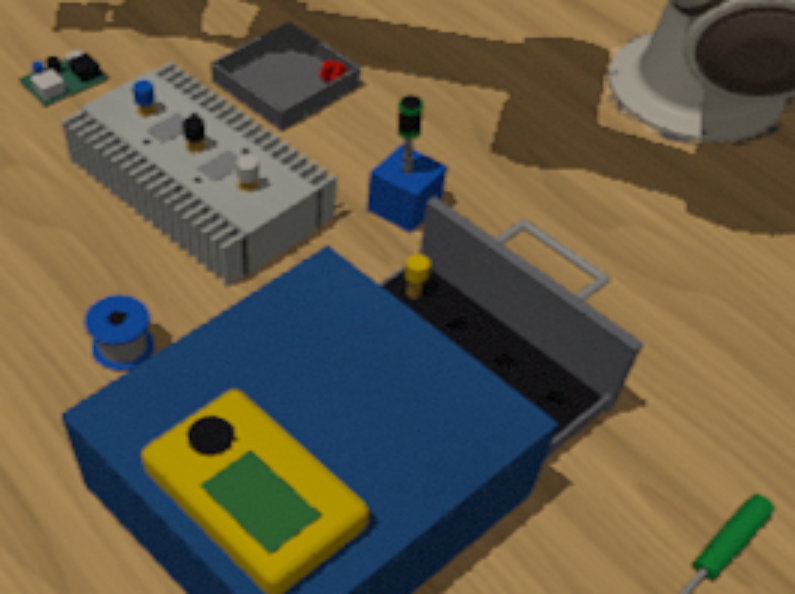

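The picture shows blue, black and white pillars upright in the sockets, the rod in its stand, the drawer open with yellow standing, and the bystanders in place. The plug has been knocked to the tray's corner (crop 332,70). I'll check that it lies inside.

```bash
python3 - <<'E'
from h import *
th=np.radians(5.2);c=np.array([405.6,-305.])
for n in("scene","top"):
  f=grab(n);P=pts(f);H,S,V=cv2.split(cv2.cvtColor(f["image"],cv2.COLOR_BGR2HSV))
  m=((H<8)|(H>172))&(S>120)&(P[...,0]>300)&(P[...,0]<500)&(P[...,1]<-150)
  q=P[m];d=q[:,:2]-c;L=np.c_[d@[np.cos(th),np.sin(th)],d@[-np.sin(th),np.cos(th)]]
  print(n,m.sum(),"local min/max",np.percentile(L,[3,97],axis=0).round(),"z",np.percentile(q[:,2],[3,50,97]).round())
E
```

```text
scene 56 local min/max [[-61.  27.]
 [-22.  57.]] z [24. 39. 51.]
top 37 local min/max [[-138. -971.]
 [ -15.  120.]] z [-733.   38.  547.]
```

```bash
python3 -c "
from bench import env
print(env.job_done())"
```

```text
the job is handed in; nothing more can be done
None
```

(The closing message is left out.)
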